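Switch the tag reader off, pile on the slide cases, switch it on

ROBOT

A 6-joint arm with a two-finger parallel gripper is mounted at the origin on the work surface. World frame = base frame: x ahead of the robot, y to its left, z up, the work surface at z = 0. Lengths are in m, angles in rad, forces in N, time in s.
With the tool pointing down it reaches from about 0.275 to 0.875 m from the base axis. Payload 12.5 kg.
Tool frame: the origin (TCP) lies at the centre of the arm's flange, where the gripper is bolted on; the fingertips stand 173 mm ahead of it and the grasp point (between the pads) lies 155 mm ahead of it; z points along the fingers, y is the line along which they close (so a half turn about z gives the same grasp; the last joint's range is limited). The gripper opens to 85 mm and grips with 20 to 120 N. Pads are 22 mm wide; open, the fingers measure 114 mm over their backs; the gripper's body (76 mm by 85 mm) begins 54 mm behind the grasp point. The pads swing forward as they close: fully open they stand 13 mm farther back than shut.
Start: joints at [1.18, 0.351, 1.652, -0, 1.139, -0.085], TCP at [0.166, 0.524, 0.405] pointing down, gripper open.
Joint ranges: [-2.75, 2.75], [-0.79, 2.1], [0.01, 2.65], [-1.57, 4.71], [0.07, 3.14], [-2.87, 2.87]. Speed limits (rad/s): [2.22, 2.22, 2.79, 3.14, 3.14, 3.14].

INTERFACE

Orientations are given as a unit quaternion [x, y, z, w].
In Python, from bench import env, camera, camera_info, silhouettes, spot_point gives the robot as it stands.
- The arm moves only by the tool apply_moves, never from a script. Its argument "commands" is a list of rows, each a list of 7 numbers: the opening, from 0 (shut) to 1 (fully open), then the shift along the tool's x, y, z in m, then the turn, a rotation vector about the tool's x, y, z in degrees. In form: [[fingers, x, y, z, rx, ry, rz], ...]. A call has 1 to 8 rows; each row is the pose to reach, as a shift and turn from the pose commanded when the call began, along the tool's axes at that moment; what a row does not reach only later rows make up. A row lasts 1/12 s, in which the tool goes at most 41.7 mm and 7.16 degrees, less where a joint would pass 70% of its speed; a pose out of reach is approached as far as the arm can. A call with a gripper value outside its range is refused whole. The fingers move at their own pace and stop on an object; "newtons" is the grip in N (left out, the last holds). Time passes only in rows, so rows that repeat a pose let the fingers close. It gives the time, the measured TCP pose, the force, the opening and the grip force at its end, in the units of the state.
- env.get_obs(): the state, without advancing time (a new reading comes with each control period).
- camera(name): name is "scene" or "top" or "wrist"; returns the picture (480x640x3 uint8, red, green, blue); there is no depth.
- camera_info(name): a dict with "fx", "fy", "cx", "cy" (pixels), "dist" ([k1, k2, p1, p2, k3] as OpenCV has them; the pictures are not rectified), "view" (4x4, takes a point from world to camera coordinates); the wrist camera has in their place "mount" (4x4, takes a point from camera to tool coordinates, whose origin is the TCP and whose axes are the flange's). Camera axes: x right, y up, looking along -z (the intrinsics and any distortion apply to the point x, -y, -z); pixel columns grow to the right and rows downward; lengths in m; the calibration is good to about 2 mm. A picture is of the moment at which its call begins: read the wrist's pose just before it. camera_info takes no time and is no camera call.
- env.hand_in(): hands the job in; it is judged then, once.
Trained networks look in the newest picture that a camera, given by its name, has taken for a name from the list of things; names that differ only in an ending like _2 or _b are one class to them, and where a whole thing is asked for, a point or a joint stands for the part that bears it (a point fixed in the world has none). Each returns a list of dicts, best first, with "score" (0 to 1); they miss things now and then, are a little off and sometimes report something else, mostly with a low value. They report only what shows in the picture. A call takes as long as a camera call.
- silhouettes(target, camera): "pixels" (480x640 bool, what is visible of it) and "xy" ([column, row] in pixels, amid what is visible of it).
- spot_point(target, camera): "xy" ([column, row] in pixels: a listed point, or the origin of a listed thing).
The state is a dict: "time": time; "qpos": joint angles; "qvel": joint speeds; "joint_torque": joint torques, N m; "ee_pos": TCP position; "tcp_rot": TCP orientation; "force": force on the tool from outside, world axes, zero at the start; "torque": the same for the moment, N m; "grip_width": finger opening in m; "grip_force": force on a finger pad.
Only numpy, scipy, OpenCV 4.12 (cv2) and the standard library are available. Lean on these libraries where they do the work, as an engineer would, in place of code of your own. Each camera call takes 0.05 s, during which the arm holds its last target. There are 200 camera calls.

TASK

The tag reader must be loaded while it is off: lift the guard on the control box right up, throw the toggle beneath fully over to off (towards the lift tab) and lower the guard shut. Then pile all the flat grey slide cases flat and squarely, one on another, in the middle of the outline on the reader pad and lined up with it; when the whole pile stands, lift the guard right up again, throw the toggle fully over to on (towards the hinge) and lower the guard fully shut. Leave the loupe, the brush and the tape where they are, and leave the pile square at the end.

Things in the scene. Friction and masses are not known exactly. Their poses are not given: they have to be found in the camera images.
- case1: closed flat grey slide case, a plain block 110 x 60 x 22 mm (own x, y, z), about 160 g, with a small steel label frame on one short end; origin at the centre of its underside, x along the 110 mm side. Lies flat on the table at the start. Two to four of these identical cases are present, the others are absent
- case2: closed flat grey slide case, a plain block 110 x 60 x 22 mm (own x, y, z), about 160 g, with a small steel label frame on one short end; origin at the centre of its underside, x along the 110 mm side. Lies flat on the table at the start. Two to four of these identical cases are present, the others are absent
- case3: closed flat grey slide case, a plain block 110 x 60 x 22 mm (own x, y, z), about 160 g, with a small steel label frame on one short end; origin at the centre of its underside, x along the 110 mm side. Lies flat on the table at the start. Two to four of these identical cases are present, the others are absent
- case4: closed flat grey slide case, a plain block 110 x 60 x 22 mm (own x, y, z), about 160 g, with a small steel label frame on one short end; origin at the centre of its underside, x along the 110 mm side. Lies flat on the table at the start. Two to four of these identical cases are present, the others are absent
- pad: tag-reader pad fixed on the table: black plate 130 x 90 x 14 mm (x, y, z) with a pale rectangular outline of 120 x 70 mm marked on its flat top, centred; origin at the centre of its underside, x along the 130 mm side
- pad_top (a point): centre of the marked outline, on the pad's top face (14 mm above the table); axes as the pad
- console: reader control box fixed on the table: pale steel box 190 x 120 x 45 mm (x, y, z), origin at the centre of its underside; its x points from the guard's lift tab towards the guard's hinge (roughly away from the robot), z up. On its top sits a hinged metal guard over a toggle switch
- guard (a joint): angle of the guard about its hinge: 0 = fully closed, grows as the tab end is lifted up and back, stop at 1.65 rad. Stiff hinge: it stays where it is left and needs about 1 N at the tab to move. It may start slightly ajar
- guard_hinge (a point): middle of the guard's hinge axis, which runs along the console's y; fixed on the console at (85, 0, 47) mm from its origin. The guard is an inverted metal tray reaching 130 mm from the hinge towards the tab, 80 mm wide, 50 mm high, that covers the toggle; open at 1.5 rad it stands upright, 85 mm behind the toggle's pivot
- guard_tab (a point): grip point on the guard's black lift tab, an upright plate 10 mm thick (along the console's y) and 36 mm high standing out 45 mm from the middle of the guard's front wall; the point is 31 mm out from the wall, at mid-height of the tab, and moves with the guard (closed: 161 mm from the hinge axis towards the tab end and 32 mm above it). Axes turn with the guard: y along the hinge
- toggle (a joint): angle of the toggle switch: 0 = off, leaning 0.45 rad towards the tab end; 0.9 = fully on, leaning 0.45 rad towards the hinge end. Starts on. It stays where it is left and needs about 1 N at its tip to move
- toggle_tip (a point): centre of the toggle's 14 mm ball end, 40 mm from its pivot, about 83 mm above the table at either end of its swing; the stem is 10 mm thick. With the guard up it stands free on top of the box and can be pushed, or pinched from above
- toggle_pivot (a point): pivot of the toggle, on the console at (0, 0, 47) mm from its origin; its axis runs along the console's y
- loupe: bystander: black loupe, 52 mm across, 45 mm high; origin at the centre of its underside
- brush: bystander: dusting brush about 200 mm long lying along its x; origin at the middle of its underside
- tape: bystander: roll of paper tape, 90 mm across, 24 mm high; origin at the centre of its underside

How it is judged:
By the outcome, as a careful person would: the job done as asked, in the order asked, and still so for the second after the job is handed in, with the robot touching nothing.
Of case1, case2, case3, case4 only 2 to 4 are there at a start; the rules pass over those that are not, and their reading is None.
At some moment in a run one of case1, case2, case3, case4 may be knocked a few centimetres aside while the robot is not near it.
Once in a run the grip may slacken for a moment while it holds something.
It also fails if it takes over 210 s, if anything falls off the work surface, if the arm or the gripper's body presses on something with over 40 N, if the wrist force passes 120 N, or if a joint passes its speed limit or range.

## Working session

There is one attempt and no reset: what is moved stays moved. The work goes in short steps, Python scripts to look and compute and a tool call to move; the robot and the scene stay as the last step left them, time stands still between calls to the robot, and variables do not carry over. Pictures are saved under pics/ and viewed, at most 14 in all, crops included, and the job is handed in when it is done.

Besides the shell and the picture viewer there is one more tool, called after "Emit:" by a JSON object that holds its "name" and its "arguments". apply_moves: Moves the arm, as the interface text tells. Its arguments: {"type":"object","properties":{"commands":{"type":"array","items":{"type":"array","items":{"type":"number"}}},"newtons":{"type":"number"}},"required":["commands"]}

```bash
ls; mkdir -p pics
cat > h.py <<'E'
import numpy as np, cv2
from scipy.spatial.transform import Rotation as R
from bench import env, camera, camera_info, silhouettes, spot_point
def save(n,im): cv2.imwrite('pics/'+n,im[:,:,::-1])
def cam_pose(name,obs=None):
    i=camera_info(name)
    if name=='wrist':
        obs=obs or env.get_obs()
        T=np.eye(4);T[:3,:3]=R.from_quat(obs['tcp_rot']).as_matrix();T[:3,3]=obs['ee_pos']
        c2w=T@np.array(i['mount'])
    else: c2w=np.linalg.inv(np.array(i['view']))
    return i,c2w
def ray(name,xy,obs=None):
    i,c=cam_pose(name,obs)
    K=np.array([[i['fx'],0,i['cx']],[0,i['fy'],i['cy']],[0,0,1.]])
    p=cv2.undistortPoints(np.array(xy,float).reshape(-1,1,2),K,np.array(i['dist'],float))[:,0]
    d=np.c_[p[:,0],-p[:,1],-np.ones(len(p))]@c[:3,:3].T
    return c[:3,3],d
def onz(name,xy,z,obs=None):
    o,d=ray(name,xy,obs)
    return o+d*((z-o[2])/d[:,2])[:,None]
def proj(name,P,obs=None):
    i,c=cam_pose(name,obs); w=np.linalg.inv(c)
    q=np.atleast_2d(P)@w[:3,:3].T+w[:3,3]; q=q*[1,-1,-1]
    K=np.array([[i['fx'],0,i['cx']],[0,i['fy'],i['cy']],[0,0,1.]])
    return cv2.projectPoints(q.reshape(-1,1,3),np.zeros(3),np.zeros(3),K,np.array(i['dist'],float))[0][:,0]
def rect(name,mask,z,obs=None):
    """min-area rect of mask outline cast on height z: centre, long-side yaw deg, sizes"""
    cs,_=cv2.findContours(mask.astype(np.uint8),cv2.RETR_EXTERNAL,cv2.CHAIN_APPROX_NONE)
    c=max(cs,key=cv2.contourArea)[:,0]
    P=onz(name,c,z,obs)[:,:2]
    (cx,cy),(w,h),a=cv2.minAreaRect((P*1000).astype(np.float32))
    if w<h: w,h,a=h,w,a+90
    return np.round([cx,cy,(a+90)%180-90,w,h],1)
def st():
    o=env.get_obs(); print({k:np.round(o[k],4).tolist() for k in('time','ee_pos','tcp_rot','qpos','force','grip_width','grip_force')}); return o
E
python3 - <<'E'
from h import *
st()
for c in('top','scene'):
    im=camera(c); save(c+'0.png',im)
    i,cp=cam_pose(c); print(c,cp[:3,3],-cp[:3,2],i['fx'],i['dist'])
    for t in('case1','pad','console','loupe','brush','tape'):
        for s in silhouettes(t,c):
            if s['score']>.3: print(c,t,round(s['score'],2),np.round(s['xy']),s['pixels'].sum(),rect(c,s['pixels'],{'case1':.022,'pad':.014,'console':.045}.get(t,.02)))
    for t in('pad_top','guard_hinge','guard_tab','toggle_tip','toggle_pivot'):
        for s in spot_point(t,c)[:2]: print(c,t,round(s['score'],2),np.round(s['xy'],1))
print(camera_info('wrist'))
E
```

```text
pics
{'time': 0.0, 'ee_pos': [0.1655, 0.5243, 0.4041], 'tcp_rot': [0.1523, 0.9883, -0.0006, -0.0001], 'qpos': [1.1804, 0.3512, 1.6525, -0.0, 1.1391, -0.0846], 'force': [-0.5073, -0.3203, 0.0308], 'grip_width': 0.0853, 'grip_force': 0.0}
top [0.53677098 0.02950835 1.10254366] [ 0.06300561  0.02180849 -0.99777487] 536.3474342335757 [-0.08485344  0.          0.          0.          0.        ]
top case1 0.84 [325. 329.] 1675 [433.   33.4   3.5 109.8  63.8]
top case1 0.78 [418. 331.] 1689 [ 437.  -150.    -6.8  111.2   61.3]
top case1 0.73 [508. 328.] 1716 [ 444.1 -338.7    9.7  110.3   65.7]
top case1 0.64 [423. 255.] 1677 [ 587.1 -160.1    2.2  112.5   61.6]
top case1 0.42 [236. 305.] 5903 [487.5 218.6 -14.2 197.6 127.1]
top console 0.93 [236. 304.] 5957 [487.8 213.9 -14.1 194.3 125.3]
top loupe 0.89 [145. 335.] 652 [423.3 408.8 -76.6  66.   50.7]
top brush 0.74 [324. 176.] 1500 [766.7  36.8  -7.9 202.3  43.7]
top tape 0.89 [457. 190.] 814 [ 749.1 -242.   -45.1   93.2   88.1]
top tape 0.72 [338. 250.] 2710 [597.    8.7  -2.7 128.7  88.5]
top tape 0.31 [142. 333.] 627 [423.5 409.4 -75.3
[... 1072 characters left out ...]
e 0.58 [384.  207.3]
scene guard_tab 0.95 [366.7 140.7]
scene guard_tab 0.61 [310.1 259.4]
scene toggle_tip 0.63 [233.5 288.5]
scene toggle_pivot 0.58 [372.6 177.6]
{'fx': 417.8718828032754, 'fy': 417.8718828032754, 'cx': 320.46604673182907, 'cy': 234.49359046696628, 'dist': array([-0.05573479,  0.        ,  0.        ,  0.        ,  0.        ]), 'mount': array([[ 1.18276105e-04,  9.45386414e-01,  3.25951705e-01,
         8.28547179e-02],
       [ 9.99999539e-01,  1.98906234e-04, -9.39768981e-04,
         3.64678108e-04],
       [-9.53278653e-04,  3.25951666e-01, -9.45385954e-01,
         3.10199643e-02],
       [ 0.00000000e+00,  0.00000000e+00,  0.00000000e+00,
         1.00000000e+00]])}
```

View pics/top0.png

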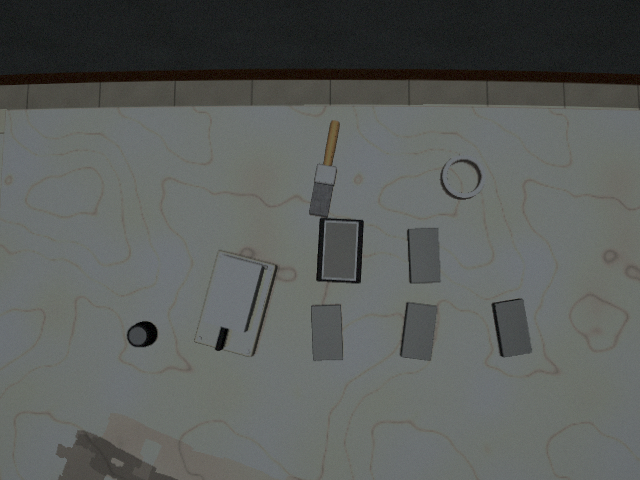

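View pics/scene0.png

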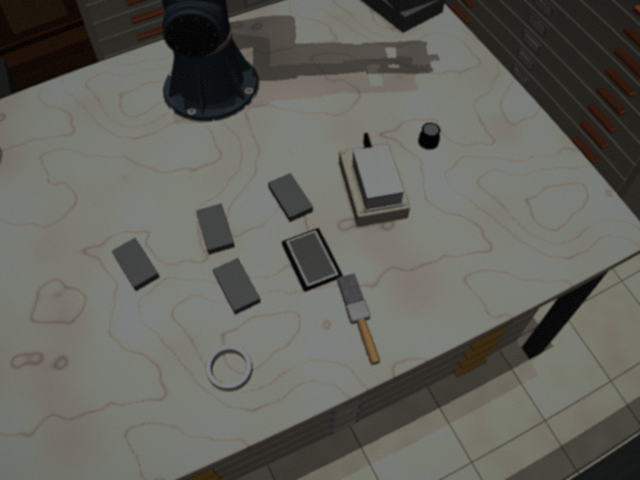

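Run:
```python
from h import *
# triangulate the tab, hinge
def tri(a,b):
    A=np.zeros((3,3));B=np.zeros(3)
    for c,xy in(('top',a),('scene',b)):
        o,d=ray(c,[xy]);d=d[0]/np.linalg.norm(d);M=np.eye(3)-np.outer(d,d);A+=M;B+=M@o
    return np.linalg.solve(A,B)
print('tab',tri([222.6,343.],[366.7,140.7]),'hinge',tri([246.1,261.8],[384,207.3]))
```

```text
tab [0.41734562 0.23234087 0.08926015] hinge [0.57223553 0.19516951 0.04993934]
```

The top picture shows the console at (236,304) with its tab at (222,340), and the pad at (341,250). Four cases lie at (327,332), (418,331), (512,328) and (423,255). The scene picture agrees, so I move above the tab.

```bash
cat >> h.py <<'E'
def go(p,yaw_y=None,ref=None):
    """mm shift in tool axes and rz deg to reach TCP p with tool y at world angle yaw_y (mod 180); tool down"""
    o=env.get_obs(); M=R.from_quat(o['tcp_rot']).as_matrix(); rz=None
    s=M.T@(np.array(p)-o['ee_pos'])
    if yaw_y is not None:
        cur=np.degrees(np.arctan2(M[1,1],M[0,1])); rz=-((yaw_y-cur+90)%180-90)
    print('shift',np.round(s,4),'rz',None if rz is None else round(rz,1),'tilt',np.round(M[:,2],3)); 
def fit(name,mask,dims,x0,z0=0.,obs=None,free_z=False):
    """fit box (dims m) pose x,y,yaw deg to mask by hull overlap"""
    from scipy.optimize import minimize
    l,w,h=np.array(dims)/2
    C=np.array([[a*l,b*w,c*2*h] for a in(-1,1) for b in(-1,1) for c in(0,1)])
    S=4; m=cv2.resize(mask.astype(np.uint8),None,fx=S,fy=S,interpolation=cv2.INTER_NEAREST)>0
    obs=obs or env.get_obs()
    def cost(v):
        t=np.radians(v[2]); c,s=np.cos(t),np.sin(t)
        P=C@np.array([[c,s,0],[-s,c,0],[0,0,1]])+[v[0]/1e3,v[1]/1e3,z0]
        q=(proj(name,P,obs)+.5)*S-.5
        im=np.zeros(m.shape,np.uint8); cv2.fillConvexPoly(im,cv2.convexHull(np.round(q*16).astype(np.int32)),1,shift=4)
        return np.sum((im>0)!=m)/m.sum()
    sx=np.array([x0]+[np.array(x0)+d for d in([8,0,0],[0,8,0],[0,0,6])],float)
    r=minimize(cost,x0,method='Nelder-Mead',options=dict(initial_simplex=sx,xatol=.05,fatol=1e-5,maxiter=200))
    return np.round(r.x,1),round(r.fun,3)
E
python3 - <<'E'
from h import *
go([.417,.232,.34],76)
C=[(433,33,3),(437,-150,-7),(444,-339,10),(587,-160,2)]
for c in('top','scene'):
    camera(c)
    ss=silhouettes('case1',c)
    for s in ss:
        if s['score']>.3 and s['pixels'].sum()<2200:
            a=rect(c,s['pixels'],.022); print(c,fit(c,s['pixels'],(.11,.06,.022),a[:3]))
    for s in silhouettes('pad',c):
        if s['score']>.2: print(c,'pad',s['score'],fit(c,s['pixels'],(.13,.09,.014),(598,9,-3)))
E
```

```text
shift [-0.3278 -0.2032  0.0647] rz -3.5 tilt [ 0.  0. -1.]
top (array([ 443.5, -342.1,   10.3]), np.float64(0.061))
top (array([ 588.1, -162.1,    4. ]), np.float64(0.056))
top (array([432.3,  34.1,   2.5]), np.float64(0.07))
top (array([ 436.4, -151.1,   -6.7]), np.float64(0.048))
top pad 0.68 (array([597.3,   8.1,  -2.8]), np.float64(0.03))
top pad 0.28 (array([670.1,  69.7, -39.3]), np.float64(1.485))
scene (array([430.7,  34.9,   1.8]), np.float64(0.085))
scene (array([ 442.7, -340.6,   10.2]), np.float64(0.048))
scene (array([ 587.6, -161.1,    3. ]), np.float64(0.055))
scene (array([ 434.3, -150.7,   -6. ]), np.float64(0.055))
scene pad 0.79 (array([596.6,   9.9,  -2.4]), np.float64(0.058))
scene pad 0.4 (array([-201.9,  668.6, -112.8]), np.float64(1.0))
scene pad 0.34 (array([ 516.3,  215. , -106.2]), np.float64(0.548))
```

Emit:
{"name": "apply_moves", "arguments": {"commands": [[1,-0.04,-0.025,0,0,0,-1],[1,-0.08,-0.05,0,0,0,-2],[1,-0.12,-0.075,0,0,0,-3.5],[1,-0.15,-0.095,0.01,0,0,-3.5],[1,-0.18,-0.11,0.02,0,0,-3.5],[1,-0.2,-0.125,0.02,0,0,-3.5],[1,-0.22,-0.138,0.02,0,0,-3.5],[1,-0.23,-0.143,0.02,0,0,-3.5]]}}

```text
time: 2.17
ee_pos: [0.3431, 0.317, 0.3847]
tcp_rot: [0.123, 0.992, -0.0, 0.0]
force: [-0.7, 0.3, -0.3]
grip_width: 0.0855
grip_force: 0.0
```

Run:
```python
from h import *
o=st(); im=camera('wrist'); save('w1.png',im)
for t in('guard_tab','guard_hinge','toggle_pivot'):
    for s in spot_point(t,'wrist')[:2]: print(t,round(s['score'],2),np.round(s['xy'],1),onz('wrist',[s['xy']],.088 if 'tab' in t else .047,o))
print(proj('wrist',[[.4173,.2323,.089],[.5722,.1952,.05]],o))
go([.417,.232,.34],76)
```

```text
{'time': 2.1667, 'ee_pos': [0.3431, 0.317, 0.3847], 'tcp_rot': [0.123, 0.9924, -0.0002, 0.0], 'qpos': [0.6462, 0.2246, 1.8795, -0.0004, 1.0377, -0.6777], 'force': [-0.6666, 0.2788, -0.3367], 'grip_width': 0.0855, 'grip_force': 0.0}
guard_tab 0.85 [240.4 333.2] [[0.41190321 0.23932867 0.088     ]]
guard_tab 0.67 [260.5 355.6] [[0.43416645 0.24800495 0.088     ]]
[[233.39574591 341.99723409]
 [255.60795811 459.652363  ]]
shift [-0.0944 -0.0665  0.0448] rz -0.0 tilt [-0.  0. -1.]
```

View pics/w1.png

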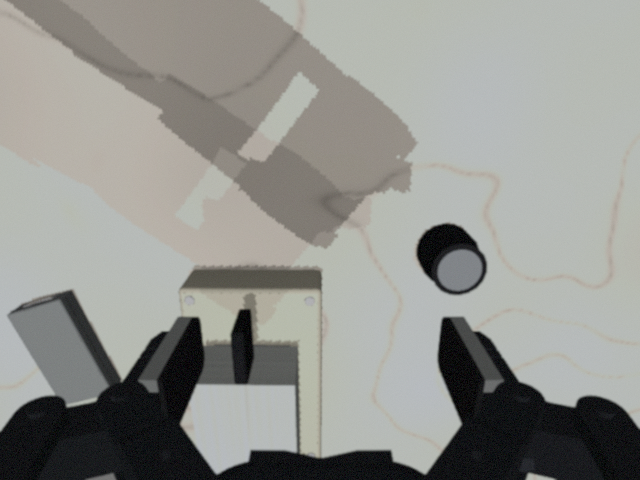

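The wrist picture shows the tab plate at about (242,345) beside the left finger, the console front at row 265–290 and the loupe at (455,265). I'll move over the tab and refine.

Emit:
{"name": "apply_moves", "arguments": {"commands": [[1,-0.03,-0.02,0.01,0,0,0],[1,-0.06,-0.04,0.02,0,0,0],[1,-0.085,-0.055,0.03,0,0,0],[1,-0.095,-0.065,0.04,0,0,0],[1,-0.095,-0.065,0.04,0,0,0]], "newtons": 25}}

```text
time: 2.78
ee_pos: [0.4187, 0.2321, 0.3431]
tcp_rot: [0.123, 0.992, -0.001, -0.001]
force: [-1.1, 0.2, -0.3]
grip_width: 0.0854
grip_force: 0.0
```

Run:
```python
from h import *
o=st(); im=camera('wrist'); save('w2.png',im)
for s in silhouettes('guard_tab','wrist')[:2]: print(s['score'],s['xy'],s['pixels'].sum())
for t in('guard_tab','guard_hinge','toggle_pivot'):
    for s in spot_point(t,'wrist')[:2]: print(t,round(s['score'],2),np.round(s['xy'],1),onz('wrist',[s['xy']],.088 if 'tab' in t else .047,o))
print(proj('wrist',[[.4173,.2323,.089],[.5722,.1952,.05]],o))
go([.417,.232,.244],76)
```

```text
{'time': 2.7833, 'ee_pos': [0.4187, 0.2321, 0.3431], 'tcp_rot': [0.1225, 0.9925, -0.0007, -0.001], 'qpos': [0.409, 0.3031, 1.8928, -0.0002, 0.9481, -0.916], 'force': [-1.052, 0.1826, -0.3162], 'grip_width': 0.0854, 'grip_force': 0.0}
0.88 [327.7, 351.1] 25436
guard_tab 0.63 [330.  239.3] [[0.41696236 0.23824852 0.088     ]]
[[320.01180509 242.82631061]
 [322.28382715 415.45290467]]
shift [ 0.0002 -0.0022  0.1013] rz 0.1 tilt [ 0.001  0.    -1.   ]
```

View pics/w2.png

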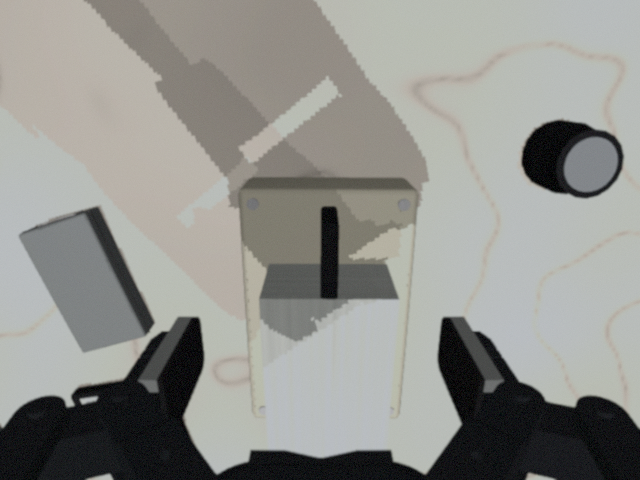

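Run:
```python
from h import *
o=env.get_obs()
P=onz('wrist',[[240,191],[416,191],[254,417],[400,417]],.045,o); print(P)
f=(P[0]+P[1])/2;b=(P[2]+P[3])/2; print(f,b,np.linalg.norm(f-b),np.linalg.norm(P[0]-P[1]),np.degrees(np.arctan2(*(b-f)[1::-1])))
u=(b-f)/np.linalg.norm(b-f); print('centre',f+.095*u,'hinge',f+.18*u)
go([.417,.238,.244],76)
```

```text
[[0.38546125 0.18808056 0.045     ]
 [0.41341186 0.30081673 0.045     ]
 [0.56727193 0.14193961 0.045     ]
 [0.59617257 0.25735408 0.045     ]]
[0.39943656 0.24444865 0.045     ] [0.58172225 0.19964684 0.045     ] 0.18771061759754326 0.11614939321383186 -13.80834297886768
centre [0.49169101 0.22177454 0.045     ] hinge [0.57423447 0.20148717 0.045     ]
shift [0.0016 0.0037 0.1013] rz 0.1 tilt [ 0.001  0.    -1.   ]
```

Emit:
{"name": "apply_moves", "arguments": {"commands": [[1,0.0,0.005,0.03,0,0,0],[1,0.0,0.005,0.06,0,0,0],[1,0.0,0.005,0.085,0,0,0],[0.6,0.0,0.005,0.1,0,0,0],[0.3,0.0,0.005,0.1,0,0,0],[0,0.0,0.005,0.1,0,0,0],[0,0.0,0.005,0.1,0,0,0],[0,0.0,0.005,0.1,0,0,0]], "newtons": 25}}

```text
time: 3.7
ee_pos: [0.4197, 0.2381, 0.2461]
tcp_rot: [0.122, 0.993, 0.001, 0.001]
force: [0.4, -0.6, -0.7]
grip_width: 0.0256
grip_force: 0.0
```

Emit:
{"name": "apply_moves", "arguments": {"commands": [[0,0,0,0,0,0,0],[0,0,0,0,0,0,0],[0,0,0,0,0,0,0],[0,0,0,0,0,0,0]]}}

```text
time: 4.03
ee_pos: [0.4194, 0.237, 0.2452]
tcp_rot: [0.122, 0.993, -0.001, -0.0]
force: [-0.6, -8.5, 0.8]
grip_width: 0.0095
grip_force: 31.1
```

Emit:
{"name": "apply_moves", "arguments": {"commands": [[0,-0.005,-0.002,-0.016,0,0,0],[0,-0.0115,-0.002,-0.0305,0,0,0],[0,-0.0195,-0.002,-0.045,0,0,0],[0,-0.029,-0.002,-0.058,0,0,0],[0,-0.04,-0.002,-0.0705,0,0,0],[0,-0.052,-0.002,-0.082,0,0,0],[0,-0.065,-0.002,-0.092,0,0,0],[0,-0.079,-0.002,-0.1005,0,0,0]]}}

```text
time: 4.7
ee_pos: [0.4958, 0.2167, 0.3463]
tcp_rot: [0.122, 0.992, 0.001, -0.0]
force: [2.0, 3.9, -7.2]
grip_width: 0.0095
grip_force: 31.1
```

Emit:
{"name": "apply_moves", "arguments": {"commands": [[0,-0.015,0,-0.007,0,0,0],[0,-0.03,0,-0.013,0,0,0],[0,-0.046,0,-0.017,0,0,0],[0,-0.062,0,-0.0195,0,0,0],[0,-0.078,0,-0.0205,0,0,0],[0,-0.095,0,-0.02,0,0,0],[0,-0.111,0,-0.0175,0,0,0],[0,-0.124,0,-0.0145,0,0,0]]}}

```text
time: 5.37
ee_pos: [0.6165, 0.1862, 0.3603]
tcp_rot: [0.122, 0.992, 0.0, -0.0]
force: [-2.6, -0.4, -0.1]
grip_width: 0.0096
grip_force: 34.8
```

Run:
```python
from h import *
o=st(); 
h=np.array([.574,.2013]);u=np.array([.971,-.2387])
p=np.array(o['ee_pos'])-[0,0,.155]; d=(p[:2]-h)@u; print('rel hinge',d,p[2]-.047,'guard',np.arctan2(p[2]-.047,-d)-.196)
```

```text
{'time': 5.3667, 'ee_pos': [0.6165, 0.1862, 0.3603], 'tcp_rot': [0.1223, 0.9925, 0.0001, -0.0003], 'qpos': [0.221, 0.5648, 1.4335, 0.0005, 1.1438, -1.1048], 'force': [-2.5949, -0.4084, -0.1376], 'grip_width': 0.0096, 'grip_force': 34.7961}
rel hinge 0.04485313099414323 0.15826421489963977 guard 1.6509612134339193
```

Emit:
{"name": "apply_moves", "arguments": {"commands": [[0,-0.003,0,0.001,0,0,0],[0,-0.005,0,0.001,0,0,0],[0,-0.005,0,0.001,0,0,0]]}}

```text
time: 5.62
ee_pos: [0.6205, 0.1853, 0.359]
tcp_rot: [0.122, 0.993, -0.0, -0.0]
force: [-1.0, -0.5, 1.5]
grip_width: 0.0097
grip_force: 35.3
```

Emit:
{"name": "apply_moves", "arguments": {"commands": [[0.3,0.004,0,0,0,0,0],[0.6,0.004,0,0,0,0,0],[0.6,0.004,0,0,0,0,0],[0.6,0.004,0,-0.03,0,0,0],[0.6,0.004,0,-0.065,0,0,0],[0.6,0.03,0,-0.075,0,0,0],[0.6,0.065,0,-0.075,0,0,0],[0.6,0.1,0,-0.075,0,0,0]]}}

```text
time: 6.28
ee_pos: [0.5225, 0.2096, 0.4345]
tcp_rot: [0.122, 0.992, 0.0, 0.001]
force: [-0.1, 0.3, 0.3]
grip_width: 0.0513
grip_force: 0.0
```

Emit:
{"name": "apply_moves", "arguments": {"commands": [[0.6,0.03,0,0.02,0,0,0],[0.6,0.04,0,0.06,0,0,0],[0.6,0.04,0,0.09,0,0,0],[0.6,0.04,0,0.1,0,0,0],[0.6,0.04,0,0.1,0,0,0]]}}

```text
time: 6.7
ee_pos: [0.4846, 0.2192, 0.3321]
tcp_rot: [0.122, 0.993, -0.001, -0.002]
force: [-0.6, 0.4, 0.9]
grip_width: 0.0513
grip_force: 0.0
```

Run:
```python
from h import *
o=st(); im=camera('wrist'); save('w3.png',im)
for t in('toggle_tip','toggle_pivot'):
    for s in spot_point(t,'wrist')[:2]: print(t,round(s['score'],2),np.round(s['xy'],1),onz('wrist',[s['xy']],.083 if 'tip' in t else .047,o))
go([.508,.2173,.24],76.2)
camera('scene')
for s in spot_point('guard_tab','scene')[:1]: print(s['score'],s['xy'],proj('scene',[[.6165,.1862,.205]]))
```

```text
{'time': 6.7, 'ee_pos': [0.4846, 0.2192, 0.3321], 'tcp_rot': [0.1219, 0.9925, -0.0008, -0.0015], 'qpos': [0.3373, 0.4077, 1.7681, -0.0001, 0.9693, -0.989], 'force': [-0.5699, 0.365, 0.9487], 'grip_width': 0.0513, 'grip_force': 0.0}
toggle_tip 0.76 [321.9 279. ] [[0.50287142 0.21550078 0.083     ]]
toggle_pivot 0.71 [318.5 236.4] [[0.48938948 0.21666988 0.047     ]]
shift [-0.0218  0.0033  0.0955] rz -0.2 tilt [ 0.003  0.001 -1.   ]
0.88 [395.7, 178.1] [[396.61446326 180.87426928]]
```

View pics/w3.png

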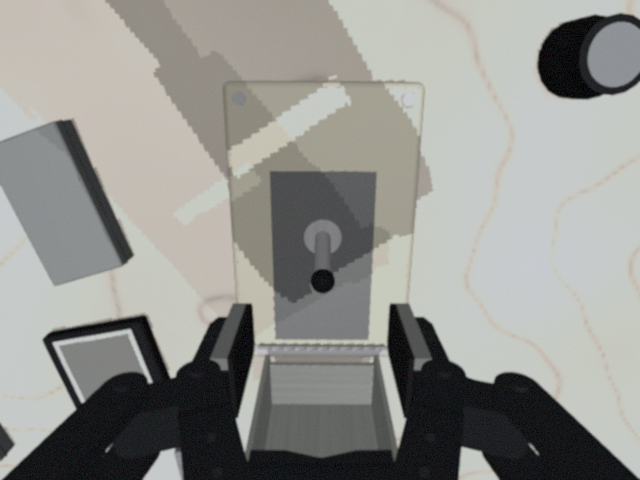

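The wrist picture shows the guard fully back, the pivot disc at (322,237) and the black ball at (322,280). I'll pinch the ball.

Run:
```python
from h import *
go([.504,.2155,.238],76.2)
```

```text
shift [-0.0185  0.0007  0.0974] rz -0.2 tilt [ 0.003  0.001 -1.   ]
```

Emit:
{"name": "apply_moves", "arguments": {"commands": [[0.6,-0.018,0.001,0.03,0,0,0],[0.6,-0.018,0.001,0.06,0,0,0],[0.5,-0.018,0.001,0.085,0,0,0],[0.3,-0.018,0.001,0.095,0,0,0],[0,-0.018,0.001,0.095,0,0,0],[0,-0.018,0.001,0.095,0,0,0],[0,-0.018,0.001,0.095,0,0,0],[0,-0.018,0.001,0.095,0,0,0]], "newtons": 20}}

```text
time: 7.62
ee_pos: [0.5022, 0.2157, 0.2392]
tcp_rot: [0.122, 0.993, -0.0, -0.001]
force: [-4.5, -1.4, -8.7]
grip_width: 0.0123
grip_force: 19.6
```

Emit:
{"name": "apply_moves", "arguments": {"commands": [[0,0,0,0,0,0,0],[0,0,0,0,0,0,0],[0,0.006,0,-0.002,0,0,0],[0,0.012,0,-0.003,0,0,0],[0,0.018,0,-0.003,0,0,0],[0,0.024,0,-0.003,0,0,0],[0,0.03,0,-0.002,0,0,0],[0,0.034,0,0,0,0,0]]}}

```text
time: 8.28
ee_pos: [0.4696, 0.2241, 0.2403]
tcp_rot: [0.122, 0.993, 0.0, 0.002]
force: [-1.1, -9.4, 2.7]
grip_width: 0.0115
grip_force: 20.0
```

Emit:
{"name": "apply_moves", "arguments": {"commands": [[0,0.002,-0.001,0,0,0,0],[0,0.004,-0.001,0,0,0,0],[0,0.006,-0.001,0,0,0,0],[0,0.006,-0.001,0,0,0,0]]}}

```text
time: 8.62
ee_pos: [0.4648, 0.2247, 0.2403]
tcp_rot: [0.122, 0.993, 0.001, 0.003]
force: [8.4, -6.0, -8.2]
grip_width: 0.0116
grip_force: 19.8
```

Emit:
{"name": "apply_moves", "arguments": {"commands": [[0.3,0,0,0,0,0,0],[0.6,0,0,0,0,0,0],[0.6,0,0,0,0,0,0],[0.6,0,0,-0.03,0,0,0],[0.6,0.0,0,-0.065,0,0,0],[0.6,-0.02,0,-0.09,0,0,0],[0.6,-0.02,0,-0.09,0,0,0]]}}

```text
time: 9.2
ee_pos: [0.4856, 0.22, 0.3345]
tcp_rot: [0.122, 0.993, 0.002, 0.005]
force: [1.0, -0.3, 0.8]
grip_width: 0.0512
grip_force: 0.0
```

Run:
```python
from h import *
o=st(); im=camera('wrist'); save('w4.png',im[60:460,120:520].copy())
for t in('toggle_tip','toggle_pivot'):
    for s in spot_point(t,'wrist')[:2]: print(t,round(s['score'],2),np.round(s['xy'],1),onz('wrist',[s['xy']],.083 if 'tip' in t else .047,o))
```

```text
{'time': 9.2, 'ee_pos': [0.4856, 0.22, 0.3345], 'tcp_rot': [0.1221, 0.9925, 0.0024, 0.0049], 'qpos': [0.338, 0.4043, 1.7662, -0.0001, 0.9601, -0.988], 'force': [1.0254, -0.2562, 0.7906], 'grip_width': 0.0512, 'grip_force': 0.0}
toggle_tip 0.65 [316.6 220.5] [[0.47331478 0.22293542 0.083     ]]
toggle_pivot 0.7 [318.1 228.6] [[0.4899563  0.21965963 0.047     ]]
```

View pics/w4.png

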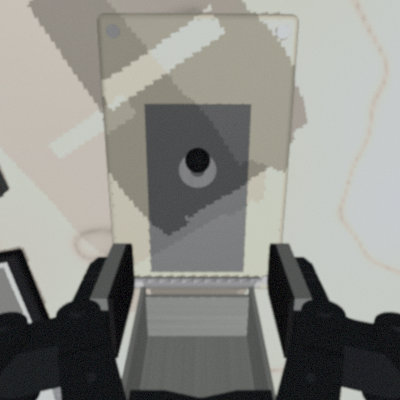

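The crop shows the ball at about (198,158), now on the near side of the pivot disc at (197,170), so the toggle is off. Next I close the guard.

Emit:
{"name": "apply_moves", "arguments": {"commands": [[0.6,0,0,-0.04,0,0,0],[0.6,0,0,-0.08,0,0,0],[0.6,-0.03,-0.001,-0.1,0,0,0],[0.6,-0.065,-0.002,-0.1,0,0,0],[0.6,-0.1,-0.002,-0.1,0,0,0],[0.6,-0.13,-0.002,-0.1,0,0,0],[0.6,-0.137,-0.002,-0.09,0,0,0],[0.6,-0.137,-0.002,-0.06,0,0,0]]}}

```text
time: 10.02
ee_pos: [0.6172, 0.1842, 0.3898]
tcp_rot: [0.123, 0.992, 0.001, 0.002]
force: [1.3, -0.3, -0.2]
grip_width: 0.0515
grip_force: 0.0
```

Run:
```python
from h import *
o=st(); go([.6185,.1855,.36],76.2)
```

```text
{'time': 10.0167, 'ee_pos': [0.6172, 0.1842, 0.3898], 'tcp_rot': [0.1226, 0.9924, 0.0008, 0.0022], 'qpos': [0.2177, 0.5354, 1.406, 0.0, 1.1955, -1.1072], 'force': [1.2619, -0.3223, -0.1635], 'grip_width': 0.0515, 'grip_force': 0.0}
shift [-0.0008  0.0015  0.0298] rz -0.3 tilt [ 0.005  0.001 -1.   ]
```

Emit:
{"name": "apply_moves", "arguments": {"commands": [[0.6,-0.001,0.0015,0.02,0,0,0],[0.3,-0.001,0.0015,0.029,0,0,0],[0,-0.001,0.0015,0.029,0,0,0],[0,-0.001,0.0015,0.029,0,0,0],[0,-0.001,0.0015,0.029,0,0,0],[0,-0.001,0.0015,0.029,0,0,0],[0,-0.001,0.0015,0.029,0,0,0],[0,-0.001,0.0015,0.029,0,0,0]], "newtons": 25}}

```text
time: 10.68
ee_pos: [0.6167, 0.186, 0.3604]
tcp_rot: [0.122, 0.993, 0.0, 0.0]
force: [-0.7, 1.6, -1.1]
grip_width: 0.0095
grip_force: 29.4
```

Emit:
{"name": "apply_moves", "arguments": {"commands": [[0,0.016,0,-0.0035,0,0,0],[0,0.032,0,-0.0055,0,0,0],[0,0.0485,0,-0.006,0,0,0],[0,0.065,0,-0.005,0,0,0],[0,0.081,0,-0.002,0,0,0],[0,0.097,0,0.0025,0,0,0],[0,0.112,0,0.0085,0,0,0],[0,0.1265,0,0.016,0,0,0]]}}

```text
time: 11.35
ee_pos: [0.494, 0.2169, 0.3459]
tcp_rot: [0.122, 0.993, 0.001, 0.003]
force: [1.3, 3.2, 5.8]
grip_width: 0.0093
grip_force: 30.0
```

Emit:
{"name": "apply_moves", "arguments": {"commands": [[0,0.014,0,0.009,0,0,0],[0,0.0265,0,0.019,0,0,0],[0,0.0385,0,0.0305,0,0,0],[0,0.049,0,0.043,0,0,0],[0,0.058,0,0.0565,0,0,0],[0,0.066,0,0.071,0,0,0],[0,0.072,0,0.0865,0,0,0],[0,0.076,0,0.098,0,0,0]]}}

```text
time: 12.02
ee_pos: [0.4202, 0.2357, 0.246]
tcp_rot: [0.122, 0.993, 0.001, 0.001]
force: [-0.4, 6.4, 2.7]
grip_width: 0.0097
grip_force: 29.3
```

Emit:
{"name": "apply_moves", "arguments": {"commands": [[0,0.0015,0,0.0065,0,0,0],[0,0.003,0,0.012,0,0,0],[0,0.003,0,0.014,0,0,0],[0,0.003,0,0.015,0,0,0]]}}

```text
time: 12.35
ee_pos: [0.4186, 0.2363, 0.2349]
tcp_rot: [0.122, 0.993, 0.001, 0.002]
force: [-18.8, -4.3, 68.4]
grip_width: 0.0095
grip_force: 42.0
```

The guard is down on its stop: a firm 68 N with the grip point at z ≈ 0.080. I'll release it, rise and check.

Emit:
{"name": "apply_moves", "arguments": {"commands": [[0,0,0,-0.003,0,0,0],[0.3,0,0,-0.003,0,0,0],[0.6,0,0,-0.003,0,0,0],[0.6,0,0,-0.003,0,0,0],[0.6,0.0,0,-0.03,0,0,0],[1,0.0,0,-0.07,0,0,0],[1,0,0,-0.11,0,0,0],[1,0,0,-0.12,0,0,0]]}}

```text
time: 13.02
ee_pos: [0.4182, 0.2359, 0.3557]
tcp_rot: [0.122, 0.993, 0.002, 0.003]
force: [0.6, -0.0, 0.8]
grip_width: 0.0846
grip_force: 0.0
```

```bash
cat > look.py <<'E'
from h import *
def cases(cams=('top',)):
    for c in cams:
        o=env.get_obs(); camera(c)
        for s in silhouettes('case1',c):
            if s['score']>.3 and (c=='wrist' or s['pixels'].sum()<2200):
                a=rect(c,s['pixels'],.022,o); print(c,round(s['score'],2),fit(c,s['pixels'],(.11,.06,.022),a[:3],obs=o))
E
python3 - <<'E'
from look import *
st(); cases(('top','scene'))
for s in spot_point('guard_tab','scene')[:1]: print(s['score'],s['xy'],proj('scene',[[.4186,.2363,.079]]))
for t in('guard_tab',):
    camera('top')
    for s in spot_point(t,'top')[:1]: print(s['score'],s['xy'],proj('top',[[.4186,.2363,.079]]))
go([.432,.034,.32],92.3)
E
```

```text
{'time': 13.0167, 'ee_pos': [0.4182, 0.2359, 0.3557], 'tcp_rot': [0.122, 0.9925, 0.0018, 0.003], 'qpos': [0.4167, 0.2859, 1.8795, -0.0001, 0.9692, -0.9094], 'force': [0.6239, -0.0058, 0.8181], 'grip_width': 0.0846, 'grip_force': 0.0}
top 0.94 (array([ 588.1, -162.4,    2.4]), np.float64(0.056))
top 0.66 (array([ 443.9, -342. ,    9.5]), np.float64(0.062))
top 0.62 (array([ 436. , -151.8,   -6.9]), np.float64(0.073))
top 0.6 (array([432.7,  33.5,   2.9]), np.float64(0.043))
scene 0.76 (array([ 588.5, -160.8,    3. ]), np.float64(0.049))
scene 0.74 (array([ 442.7, -341. ,   11.1]), np.float64(0.09))
scene 0.64 (array([ 435.1, -151. ,   -6.3]), np.float64(0.041))
scene 0.64 (array([431. ,  35.1,   2.5]), np.float64(0.05))
0.59 [365.0, 143.9] [[366.89390706 143.59565348]]
0.66 [224.8, 340.8] [[220.13629516 341.05213549]]
shift [-0.0632 -0.1918  0.0294] rz -16.3 tilt [-0.003 -0.001 -1.   ]
```

Emit:
{"name": "apply_moves", "arguments": {"commands": [[1,-0.012,-0.035,0,0,0,-4],[1,-0.024,-0.07,0,0,0,-8],[1,-0.035,-0.105,0,0,0,-12],[1,-0.042,-0.14,0.0,0,0,-16],[1,-0.042,-0.17,0.01,0,0,-16.5],[1,-0.042,-0.185,0.02,0,0,-16.5],[1,-0.042,-0.19,0.02,0,0,-16.5],[1,-0.042,-0.19,0.02,0,0,-16.5]]}}

```text
time: 14.03
ee_pos: [0.4119, 0.0404, 0.3299]
tcp_rot: [-0.021, 1.0, 0.0, -0.001]
force: [0.8, 0.8, 0.1]
grip_width: 0.0854
grip_force: 0.0
```

Run:
```python
from look import *
o=st(); cases(('wrist',)); im=camera('wrist'); save('w5.png',im)
for s in silhouettes('pad','wrist')[:2]: print('pad',s['score'],s['xy'],fit('wrist',s['pixels'],(.13,.09,.014),(597,9,-3),obs=o))
```

```text
{'time': 14.0333, 'ee_pos': [0.4119, 0.0404, 0.3299], 'tcp_rot': [-0.0207, 0.9998, 0.0, -0.0011], 'qpos': [-0.0148, 0.2134, 2.0584, 0.0, 0.872, -1.627], 'force': [0.848, 0.7858, 0.0835], 'grip_width': 0.0854, 'grip_force': 0.0}
wrist 0.94 (array([431.7,  36.2,   2.8]), np.float64(0.017))
wrist 0.93 (array([ 557.7, -187.6,  -85.3]), np.float64(0.853))
wrist 0.61 (array([ 435.9, -149. ,   -8.1]), np.float64(0.058))
pad 0.85 [273.8, 397.6] (array([597. ,   9.1,  -3.2]), np.float64(0.19))
```

View pics/w5.png

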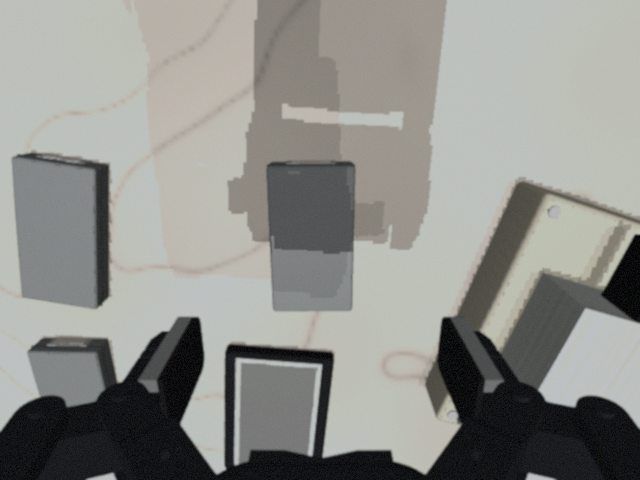

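The wrist picture shows case A clearly at (312,235), with a good fit at (431.7, 36.2) mm and 2.8°. The partly hidden pad is at (278,405).

Run:
```python
from h import *
go([.4317,.0362,.178],92.8)
```

```text
shift [-0.0189 -0.0066  0.1529] rz -0.3 tilt [ 0.  0. -1.]
```

Emit:
{"name": "apply_moves", "arguments": {"commands": [[1,-0.01,-0.004,0.03,0,0,0],[1,-0.019,-0.0065,0.065,0,0,0],[1,-0.019,-0.0065,0.1,0,0,0],[1,-0.019,-0.0065,0.13,0,0,0],[1,-0.019,-0.0065,0.153,0,0,0],[1,-0.019,-0.0065,0.153,0,0,0],[0.5,-0.019,-0.0065,0.153,0,0,0],[0.5,-0.019,-0.0065,0.153,0,0,0]], "newtons": 60}}

```text
time: 14.9
ee_pos: [0.432, 0.0358, 0.1789]
tcp_rot: [-0.022, 1.0, -0.0, 0.001]
force: [0.1, -0.1, 0.8]
grip_width: 0.0641
grip_force: 0.0
```

Emit:
{"name": "apply_moves", "arguments": {"commands": [[0.4,0,0,0,0,0,0],[0.4,0,0,0,0,0,0],[0.4,0,0,0,0,0,0]]}}

```text
time: 15.15
ee_pos: [0.4319, 0.0357, 0.1796]
tcp_rot: [-0.022, 1.0, 0.0, 0.001]
force: [-1.9, 4.1, 8.8]
grip_width: 0.0584
grip_force: 64.9
```

Run:
```python
from h import *
st(); go([.4317,.0362,.178],92.8)
```

```text
{'time': 15.15, 'ee_pos': [0.4319, 0.0357, 0.1796], 'tcp_rot': [-0.0217, 0.9998, 0.0001, 0.0015], 'qpos': [-0.0251, 0.5502, 2.0873, 0.0005, 0.501, -1.6398], 'force': [-1.9399, 4.1478, 8.7915], 'grip_width': 0.0584, 'grip_force': 64.8741}
shift [0.0002 0.0005 0.0016] rz -0.3 tilt [ 0.003  0.    -1.   ]
```

Emit:
{"name": "apply_moves", "arguments": {"commands": [[0.4,0,0,-0.03,0,0,0],[0.4,-0.01,0,-0.065,0,0,0],[0.4,-0.04,0,-0.1,0,0,2],[0.4,-0.08,-0.005,-0.13,0,0,5],[0.4,-0.12,-0.01,-0.15,0,0,5],[0.4,-0.16,-0.01,-0.16,0,0,5],[0.4,-0.2,-0.01,-0.17,0,0,5],[0.4,-0.24,-0.01,-0.17,0,0,5]]}}

```text
time: 15.82
ee_pos: [0.6605, 0.0354, 0.3513]
tcp_rot: [0.022, 1.0, -0.0, 0.003]
force: [0.8, -0.2, -2.0]
grip_width: 0.0578
grip_force: 67.2
```

Emit:
{"name": "apply_moves", "arguments": {"commands": [[0.4,-0.015,0,0,0,0,0],[0.4,-0.028,0,0,0,0,0],[0.4,-0.028,0,0,0,0,0],[0.4,-0.028,0,0,0,0,0]]}}

```text
time: 16.15
ee_pos: [0.6866, 0.0342, 0.3476]
tcp_rot: [0.022, 1.0, -0.0, 0.0]
force: [0.3, 0.3, -1.6]
grip_width: 0.0585
grip_force: 67.1
```

Run:
```python
from h import *
o=st(); im=camera('wrist'); save('w6.png',im)
for s in silhouettes('pad','wrist')[:2]: print('pad',s['score'],s['xy'],fit('wrist',s['pixels'],(.13,.09,.014),(597,9,-3),obs=o))
g=cv2.cvtColor(im,cv2.COLOR_RGB2GRAY)
```

```text
{'time': 16.15, 'ee_pos': [0.6866, 0.0342, 0.3476], 'tcp_rot': [0.0219, 0.9998, -0.0, 0.0002], 'qpos': [-0.018, 0.6561, 1.3089, -0.0, 1.1761, -1.5449], 'force': [0.2539, 0.3405, -1.5521], 'grip_width': 0.0585, 'grip_force': 67.0934}
pad 0.72 [278.2, 81.2] (array([593.7,  11. ,  -2.3]), np.float64(0.018))
```

View pics/w6.png

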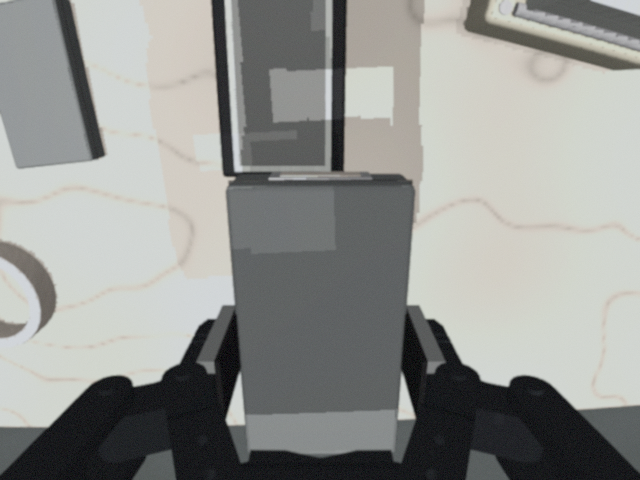

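The wrist picture shows the held case square in the grip and the pad at (280,85), cut off at the top. Together the fits put the pad at about (597, 10.7) mm and −2.6°.

Run:
```python
from h import *
go([.597,.0107,.1945],87.4)
```

```text
shift [ 0.088  -0.0274  0.153 ] rz 0.1 tilt [ 0. -0. -1.]
```

Emit:
{"name": "apply_moves", "arguments": {"commands": [[0.4,0.03,-0.01,0.02,0,0,0],[0.4,0.065,-0.02,0.05,0,0,0],[0.4,0.085,-0.0275,0.08,0,0,0],[0.4,0.088,-0.0275,0.11,0,0,0],[0.4,0.088,-0.0275,0.13,0,0,0],[0.4,0.088,-0.0275,0.145,0,0,0],[0.4,0.088,-0.0275,0.15,0,0,0],[0.4,0.088,-0.0275,0.152,0,0,0]]}}

```text
time: 16.92
ee_pos: [0.5973, 0.0105, 0.1947]
tcp_rot: [0.022, 1.0, 0.0, -0.001]
force: [1.2, -0.5, -2.1]
grip_width: 0.0583
grip_force: 67.0
```

Run:
```python
from h import *
st();go([.597,.0107,.1945],87.4)
```

```text
{'time': 16.9167, 'ee_pos': [0.5973, 0.0105, 0.1947], 'tcp_rot': [0.022, 0.9998, 0.0, -0.0005], 'qpos': [-0.0603, 0.7123, 1.6545, -0.0, 0.7757, -1.5871], 'force': [1.1905, -0.5374, -2.0791], 'grip_width': 0.0583, 'grip_force': 67.0449}
shift [0.0003 0.0002 0.0002] rz 0.1 tilt [-0.001  0.    -1.   ]
```

Emit:
{"name": "apply_moves", "arguments": {"commands": [[0.4,0,0,0.001,0,0,0],[0.4,0,0,0.0015,0,0,0],[0.7,0,0,0.0015,0,0,0],[1,0,0,0.0015,0,0,0],[1,0,0,0,0,0,0],[1,0,0,-0.03,0,0,0],[1,-0.01,0,-0.07,0,0,0],[1,-0.02,0,-0.11,0,0,0]]}}

```text
time: 17.58
ee_pos: [0.6176, 0.0096, 0.3063]
tcp_rot: [0.022, 1.0, 0.0, -0.001]
force: [-0.1, 0.1, -0.4]
grip_width: 0.0856
grip_force: 0.0
```

Emit:
{"name": "apply_moves", "arguments": {"commands": [[1,-0.02,0,-0.03,0,0,0],[1,-0.025,0,-0.05,0,0,0],[1,-0.025,0,-0.05,0,0,0],[1,-0.025,0,-0.05,0,0,0]]}}

```text
time: 17.92
ee_pos: [0.6429, 0.0084, 0.356]
tcp_rot: [0.022, 1.0, -0.0, 0.001]
force: [-0.1, 0.3, -1.6]
grip_width: 0.0856
grip_force: 0.0
```

Run:
```python
from h import *
from look import cases
o=st(); im=camera('wrist'); save('w7.png',im)
for s in silhouettes('case1','wrist')[:4]:
  if s['score']>.5: print('case',round(s['score'],2),s['xy'],fit('wrist',s['pixels'],(.11,.06,.022),(597,11,-3),z0=.014,obs=o))
for s in silhouettes('pad','wrist')[:2]:
    print('pad',s['score'],s['xy']); m=s['pixels']
    print(fit('wrist',m,(.13,.09,.014),(597,9,-3),obs=o))
cases(('top',))
```

```text
{'time': 17.9167, 'ee_pos': [0.6429, 0.0084, 0.356], 'tcp_rot': [0.022, 0.9998, -0.0, 0.0012], 'qpos': [-0.0593, 0.5668, 1.4413, 0.0, 1.1311, -1.5861], 'force': [-0.0737, 0.3264, -1.573], 'grip_width': 0.0856, 'grip_force': 0.0}
case 0.71 [92.0, 136.6] (array([1076.1, -263.7,   28.3]), np.float64(1.0))
case 0.64 [99.2, 1.7] (array([1076.1, -263.7,   28.3]), np.float64(1.0))
case 0.57 [319.1, 142.5] (array([598.1,  10.7,  -2.4]), np.float64(0.014))
pad 0.91 [275.3, 122.5]
(array([598.2,  10.4,  -2.5]), np.float64(2.136))
top 0.92 (array([611.7,  30.5,  80.8]), np.float64(3.081))
top 0.88 (array([ 444.2, -342.1,    9.8]), np.float64(0.057))
top 0.78 (array([ 587.8, -161.7,    3. ]), np.float64(0.051))
top 0.7 (array([ 435.9, -151.4,   -6.7]), np.float64(0.046))
```

View pics/w7.png

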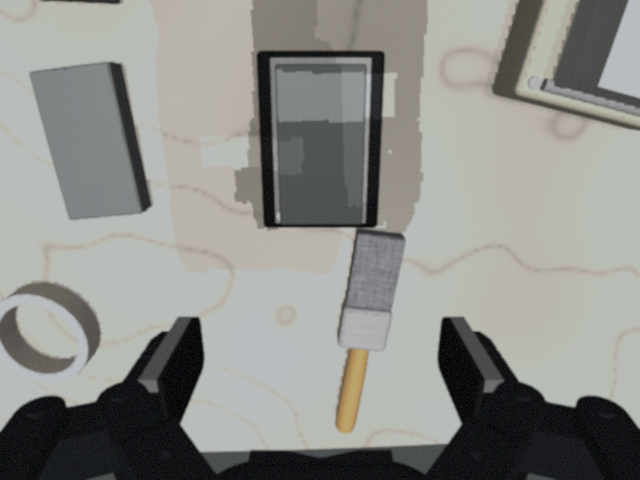

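Run:
```python
from h import *
o=st(); im=camera('wrist')
for s in silhouettes('case1','wrist')[:5]:
  if abs(s['xy'][0]-319)<20 and s['score']>.3: cm=s['pixels']; print('case',round(s['score'],2),fit('wrist',cm,(.11,.06,.022),(597,11,-3),z0=.014,obs=o))
p=silhouettes('pad','wrist')[0]; print(p['score'])
m=cv2.morphologyEx((p['pixels']|cm).astype(np.uint8),cv2.MORPH_OPEN,np.ones((3,3)))
n,l,stt,_=cv2.connectedComponentsWithStats(m); k=l[142,319]; print(stt[k])
print('pad',fit('wrist',l==k,(.13,.09,.014),(597,9,-3),obs=o))
ex=(p['pixels']&(l!=k)).sum(); print(ex)
camera('top'); T=silhouettes('case1','top')
for s in T:
  if abs(s['xy'][0]-338)<15 and s['score']>.2: print('top case',s['pixels'].sum(),fit('top',s['pixels'],(.11,.06,.022),(597,11,-3),z0=.014))
```

```text
{'time': 18.1667, 'ee_pos': [0.6424, 0.0085, 0.3536], 'tcp_rot': [0.022, 0.9998, 0.0, -0.0011], 'qpos': [-0.0592, 0.5693, 1.4434, 0.0, 1.131, -1.586], 'force': [0.3795, -0.7245, -0.6562], 'grip_width': 0.0856, 'grip_force': 0.0}
case 0.6 (array([598.1,  10.8,  -2.3]), np.float64(0.016))
0.92
[  255    52   130   180 21904]
pad (array([597.9,  10.6,  -2.5]), np.float64(0.018))
0
top case 431 (array([601.6,   8.4,  -2.2]), np.float64(2.92))
```

The wrist picture shows case A (319,142) centred on the pad within 0.3 mm and 0.2°. Next is the case at (588,−162).

Emit:
{"name": "apply_moves", "arguments": {"commands": [[1,0.01,-0.035,0,0,0,-2],[1,0.02,-0.07,0,0,0,-4],[1,0.03,-0.105,0,0,0,-5.5],[1,0.0325,-0.14,0.01,0,0,-5.5],[1,0.0325,-0.165,0.02,0,0,-5.5],[1,0.0325,-0.172,0.02,0,0,-5.5],[1,0.0325,-0.172,0.02,0,0,-5.5],[1,0.0325,-0.172,0.02,0,0,-5.5]]}}

```text
time: 19.08
ee_pos: [0.6029, -0.1616, 0.335]
tcp_rot: [-0.026, 1.0, 0.0, 0.0]
force: [-0.4, -0.8, 0.3]
grip_width: 0.0854
grip_force: 0.0
```

```bash
cat >> look.py <<'E'
def near(x,y,z0=0.,dz=.1795):
    """wrist-measure the case near x,y mm, print move to grasp it"""
    o=env.get_obs(); camera('wrist')
    for s in silhouettes('case1','wrist'):
        if s['score']<.4: continue
        a=rect('wrist',s['pixels'],z0+.022,o)
        if np.hypot(a[0]-x,a[1]-y)<60:
            f,e=fit('wrist',s['pixels'],(.11,.06,.022),a[:3],z0=z0,obs=o); print(round(s['score'],2),f,e)
            if e<.08: go([f[0]/1e3,f[1]/1e3,z0+dz],f[2]+90)
E
python3 - <<'E'
from look import *
st(); near(588,-162)
E
```

```text
{'time': 19.0833, 'ee_pos': [0.6029, -0.1616, 0.335], 'tcp_rot': [-0.0258, 0.9997, 0.0001, 0.0001], 'qpos': [-0.3364, 0.5575, 1.5136, 0.0003, 1.0704, -1.9589], 'force': [-0.3597, -0.7752, 0.2933], 'grip_width': 0.0854, 'grip_force': 0.0}
0.55 [ 588.7 -160.     2.7] 0.022
shift [0.0144 0.0015 0.1557] rz 0.3 tilt [ 0.001  0.    -1.   ]
```

Emit:
{"name": "apply_moves", "arguments": {"commands": [[1,0.01,0.0015,0.03,0,0,0.3],[1,0.0145,0.0015,0.065,0,0,0.3],[1,0.0145,0.0015,0.1,0,0,0.3],[1,0.0145,0.0015,0.135,0,0,0.3],[1,0.0145,0.0015,0.156,0,0,0.3],[1,0.0145,0.0015,0.156,0,0,0.3],[0.5,0.0145,0.0015,0.156,0,0,0.3],[0.5,0.0145,0.0015,0.156,0,0,0.3]], "newtons": 60}}

```text
time: 19.85
ee_pos: [0.5891, -0.1608, 0.1806]
tcp_rot: [-0.024, 1.0, -0.0, 0.001]
force: [-0.2, 0.4, 0.8]
grip_width: 0.0635
grip_force: 0.0
```

Emit:
{"name": "apply_moves", "arguments": {"commands": [[0.4,0,0,0,0,0,0],[0.4,0,0,0,0,0,0],[0.4,0,0,0,0,0,0],[0.4,0,0,0,0,0,0]]}}

```text
time: 20.18
ee_pos: [0.5891, -0.1611, 0.1814]
tcp_rot: [-0.023, 1.0, -0.001, 0.002]
force: [0.6, 2.5, 8.1]
grip_width: 0.058
grip_force: 65.4
```

Emit:
{"name": "apply_moves", "arguments": {"commands": [[0.4,0,0,-0.02,0,0,0],[0.4,0,0,-0.045,0,0,0],[0.4,0,0,-0.07,0,0,0],[0.4,0,0.03,-0.09,0,0,2],[0.4,0,0.065,-0.1,0,0,5],[0.4,0,0.1,-0.1,0,0,5],[0.4,0,0.135,-0.1,0,0,5],[0.4,0,0.165,-0.1,0,0,5]]}}

```text
time: 20.85
ee_pos: [0.5802, 0.0057, 0.2806]
tcp_rot: [0.02, 1.0, 0.0, 0.001]
force: [0.3, 0.3, -1.9]
grip_width: 0.0581
grip_force: 65.5
```

Run:
```python
from look import *
st(); go([.5973,.0106,.2165],87.6)
```

```text
{'time': 20.85, 'ee_pos': [0.5802, 0.0057, 0.2806], 'tcp_rot': [0.0201, 0.9998, 0.0, 0.0012], 'qpos': [-0.0704, 0.5559, 1.6748, 0.0002, 0.9085, -1.6011], 'force': [0.3057, 0.3265, -1.8701], 'grip_width': 0.0581, 'grip_force': 65.5401}
shift [-0.0168  0.0056  0.0641] rz 0.1 tilt [ 0.002 -0.    -1.   ]
```

Emit:
{"name": "apply_moves", "arguments": {"commands": [[0.4,-0.01,0.003,0.01,0,0,0],[0.4,-0.0165,0.0055,0.025,0,0,0],[0.4,-0.0165,0.0055,0.04,0,0,0],[0.4,-0.0165,0.0055,0.052,0,0,0],[0.4,-0.0165,0.0055,0.058,0,0,0],[0.4,-0.0165,0.0055,0.061,0,0,0],[0.4,-0.0165,0.0055,0.062,0,0,0],[0.4,-0.0165,0.0055,0.062,0,0,0]]}}

```text
time: 21.52
ee_pos: [0.5973, 0.0083, 0.2176]
tcp_rot: [0.02, 1.0, -0.0, 0.0]
force: [0.7, -0.6, -2.0]
grip_width: 0.0581
grip_force: 65.5
```

Run:
```python
from look import *
st(); go([.5973,.0106,.2165],87.6)
```

```text
{'time': 21.5167, 'ee_pos': [0.5973, 0.0083, 0.2176], 'tcp_rot': [0.0204, 0.9998, -0.0, 0.0003], 'qpos': [-0.0641, 0.6756, 1.6509, 0.0, 0.8145, -1.5941], 'force': [0.7023, -0.5596, -2.0044], 'grip_width': 0.0581, 'grip_force': 65.5325}
shift [0.0001 0.0023 0.0011] rz 0.1 tilt [ 0.001 -0.    -1.   ]
```

Emit:
{"name": "apply_moves", "arguments": {"commands": [[0.4,0,0.0023,0,0,0,0],[0.4,0,0.0023,0,0,0,0.1],[0.4,0,0.0023,0.001,0,0,0.1],[0.4,0,0.0023,0.0015,0,0,0.1],[0.4,0,0.0023,0.0015,0,0,0.1]]}}

```text
time: 21.93
ee_pos: [0.5976, 0.0109, 0.2173]
tcp_rot: [0.021, 1.0, 0.0, 0.001]
force: [-8.1, 2.2, 19.6]
grip_width: 0.0583
grip_force: 67.9
```

Emit:
{"name": "apply_moves", "arguments": {"commands": [[0.7,0,0,0,0,0,0],[1,0,0,0,0,0,0],[1,0,0,-0.002,0,0,0],[1,0,0,-0.03,0,0,0],[1,-0.01,0,-0.065,0,0,0],[1,-0.03,0,-0.1,0,0,0],[1,-0.045,0,-0.13,0,0,0],[1,-0.045,0,-0.135,0,0,0]]}}

```text
time: 22.6
ee_pos: [0.6447, 0.0086, 0.3565]
tcp_rot: [0.021, 1.0, -0.0, 0.005]
force: [0.2, -0.7, 1.5]
grip_width: 0.0854
grip_force: 0.0
```

Run:
```python
from look import *
st(); near(598,11,.036); cases()
go([.452,-.151,.335],83.3)
```

```text
{'time': 22.6, 'ee_pos': [0.6447, 0.0086, 0.3565], 'tcp_rot': [0.0212, 0.9998, -0.0002, 0.005], 'qpos': [-0.0588, 0.5684, 1.4373, -0.0001, 1.1258, -1.5872], 'force': [0.2235, -0.7421, 1.4709], 'grip_width': 0.0854, 'grip_force': 0.0}
0.65 [597.3  11.1  -2.4] 0.021
shift [0.0457 0.0004 0.1361] rz -0.0 tilt [ 0.003 -0.    -1.   ]
top 0.96 (array([ 443.3, -341.9,    9.7]), np.float64(0.039))
top 0.82 (array([611.5,  21.2,  84.9]), np.float64(2.727))
shift [ 0.1827 -0.1677  0.0144] rz 4.3 tilt [-0.002  0.    -1.   ]
```

Emit:
{"name": "apply_moves", "arguments": {"commands": [[1,0.027,-0.025,0,0,0,1],[1,0.053,-0.05,0,0,0,2],[1,0.08,-0.075,0,0,0,4],[1,0.107,-0.1,0,0,0,4.3],[1,0.133,-0.125,0.005,0,0,4.3],[1,0.16,-0.15,0.01,0,0,4.3],[1,0.183,-0.168,0.015,0,0,4.3],[1,0.183,-0.168,0.015,0,0,4.3]]}}

```text
time: 23.47
ee_pos: [0.4483, -0.1528, 0.333]
tcp_rot: [0.06, 0.998, 0.001, -0.003]
force: [-0.3, 0.1, 0.3]
grip_width: 0.0853
grip_force: 0.0
```

Emit:
{"name": "apply_moves", "arguments": {"commands": [[1,0,0,0,0,0,0],[1,0,0,0,0,0,0],[1,0,0,0,0,0,0]]}}

```text
time: 23.72
ee_pos: [0.4528, -0.1508, 0.3349]
tcp_rot: [0.058, 0.998, 0.0, -0.0]
force: [0.2, -0.3, 0.2]
grip_width: 0.0856
grip_force: 0.0
```

Run:
```python
from look import *
st(); near(436,-151)
```

```text
{'time': 23.7167, 'ee_pos': [0.4528, -0.1508, 0.3349], 'tcp_rot': [0.0582, 0.9983, 0.0001, -0.0002], 'qpos': [-0.419, 0.3125, 1.904, 0.0001, 0.9256, -1.8734], 'force': [0.1835, -0.2674, 0.2119], 'grip_width': 0.0856, 'grip_force': 0.0}
0.84 [ 435.2 -149.2   -6.9] 0.018
shift [ 0.0177 -0.0005  0.1556] rz 0.2 tilt [-0.  0. -1.]
```

Emit:
{"name": "apply_moves", "arguments": {"commands": [[1,0.01,-0.0005,0.03,0,0,0.2],[1,0.0175,-0.0005,0.065,0,0,0.2],[1,0.0175,-0.0005,0.1,0,0,0.2],[1,0.0175,-0.0005,0.135,0,0,0.2],[1,0.0175,-0.0005,0.1555,0,0,0.2],[1,0.0175,-0.0005,0.1555,0,0,0.2],[0.5,0.0175,-0.0005,0.1555,0,0,0.2],[0.5,0.0175,-0.0005,0.1555,0,0,0.2]], "newtons": 60}}

```text
time: 24.48
ee_pos: [0.4356, -0.1497, 0.1809]
tcp_rot: [0.06, 0.998, -0.0, 0.001]
force: [0.5, -0.2, -0.2]
grip_width: 0.064
grip_force: 0.0
```

Emit:
{"name": "apply_moves", "arguments": {"commands": [[0.4,0,0,0,0,0,0],[0.4,0,0,0,0,0,0],[0.4,0,0,0,0,0,0],[0.4,0,0,0,0,0,0]]}}

```text
time: 24.82
ee_pos: [0.4355, -0.1498, 0.1816]
tcp_rot: [0.06, 0.998, -0.0, 0.001]
force: [-1.4, 2.4, 8.5]
grip_width: 0.0585
grip_force: 64.9
```

Emit:
{"name": "apply_moves", "arguments": {"commands": [[0.4,0,0,-0.025,0,0,0],[0.4,0,0,-0.06,0,0,0],[0.4,0,0,-0.095,0,0,0],[0.4,-0.015,0.02,-0.12,0,0,0],[0.4,-0.04,0.048,-0.12,0,0,-2],[0.4,-0.065,0.08,-0.12,0,0,-4.5],[0.4,-0.09,0.11,-0.12,0,0,-4.5],[0.4,-0.105,0.13,-0.12,0,0,-4.5]]}}

```text
time: 25.48
ee_pos: [0.5567, -0.0309, 0.3018]
tcp_rot: [0.02, 1.0, -0.0, 0.002]
force: [0.1, -0.6, -1.9]
grip_width: 0.0583
grip_force: 66.0
```

Emit:
{"name": "apply_moves", "arguments": {"commands": [[0.4,0,0,0,0,0,0],[0.4,0,0,0,0,0,0]]}}

```text
time: 25.65
ee_pos: [0.5551, -0.0323, 0.3008]
tcp_rot: [0.02, 1.0, -0.0, 0.001]
force: [-0.7, 0.5, -0.9]
grip_width: 0.0582
grip_force: 66.0
```

Run:
```python
from look import *
st(); go([.5973,.0106,.25],87.6)
```

```text
{'time': 25.65, 'ee_pos': [0.5551, -0.0323, 0.3008], 'tcp_rot': [0.0201, 0.9998, -0.0001, 0.0007], 'qpos': [-0.1419, 0.4897, 1.7282, -0.0001, 0.9222, -1.6725], 'force': [-0.6586, 0.5388, -0.9413], 'grip_width': 0.0582, 'grip_force': 66.0403}
shift [-0.0404  0.0446  0.0508] rz 0.1 tilt [ 0.001 -0.    -1.   ]
```

Emit:
{"name": "apply_moves", "arguments": {"commands": [[0.4,-0.02,0.022,0.005,0,0,0],[0.4,-0.035,0.04,0.02,0,0,0],[0.4,-0.0405,0.0445,0.035,0,0,0],[0.4,-0.0405,0.0445,0.048,0,0,0.1],[0.4,-0.0405,0.0445,0.056,0,0,0.1],[0.4,-0.0405,0.0445,0.058,0,0,0.1],[0.4,-0.0405,0.0445,0.058,0,0,0.1],[0.4,-0.0405,0.0445,0.058,0,0,0.1]]}}

```text
time: 26.32
ee_pos: [0.597, 0.0087, 0.2425]
tcp_rot: [0.022, 1.0, -0.0, 0.0]
force: [-0.3, 0.0, -1.7]
grip_width: 0.058
grip_force: 66.0
```

Run:
```python
from look import *
st(); go([.5973,.0106,.2396],87.6)
```

```text
{'time': 26.3167, 'ee_pos': [0.597, 0.0087, 0.2425], 'tcp_rot': [0.0224, 0.9997, -0.0, 0.0003], 'qpos': [-0.0633, 0.637, 1.6443, -0.0001, 0.8597, -1.5892], 'force': [-0.3081, 0.026, -1.7482], 'grip_width': 0.058, 'grip_force': 66.0042}
shift [-0.0002  0.0019  0.0029] rz -0.2 tilt [ 0.001 -0.    -1.   ]
```

Emit:
{"name": "apply_moves", "arguments": {"commands": [[0.4,0,0.002,0,0,0,-0.2],[0.4,0,0.002,0.001,0,0,-0.2],[0.4,0,0.002,0.002,0,0,-0.2],[0.4,0,0.002,0.003,0,0,-0.2],[0.4,0,0.002,0.003,0,0,-0.2]]}}

```text
time: 26.73
ee_pos: [0.5973, 0.0114, 0.2397]
tcp_rot: [0.02, 1.0, -0.0, 0.0]
force: [-3.1, -0.0, 7.9]
grip_width: 0.0582
grip_force: 67.0
```

Emit:
{"name": "apply_moves", "arguments": {"commands": [[0.7,0,0,0,0,0,0],[1,0,0,0,0,0,0],[1,0,0,-0.002,0,0,0],[1,0,0,-0.03,0,0,0],[1,-0.01,0,-0.065,0,0,0],[1,-0.03,0,-0.1,0,0,0],[1,-0.045,0,-0.11,0,0,0],[1,-0.045,0,-0.11,0,0,0]]}}

```text
time: 27.4
ee_pos: [0.6443, 0.0094, 0.3526]
tcp_rot: [0.02, 1.0, -0.0, 0.004]
force: [0.3, -0.4, -0.4]
grip_width: 0.0854
grip_force: 0.0
```

Emit:
{"name": "apply_moves", "arguments": {"commands": [[1,0,0,0,0,0,0],[1,0,0,0,0,0,0]]}}

```text
time: 27.57
ee_pos: [0.6414, 0.0096, 0.3472]
tcp_rot: [0.02, 1.0, 0.0, -0.001]
force: [-0.2, -0.6, -0.0]
grip_width: 0.0855
grip_force: 0.0
```

Run:
```python
from look import *
st(); near(598,11,.058); cases()
go([.46,-.34,.335],100)
```

```text
{'time': 27.5667, 'ee_pos': [0.6414, 0.0096, 0.3472], 'tcp_rot': [0.0203, 0.9998, 0.0, -0.0014], 'qpos': [-0.0575, 0.5743, 1.4519, -0.0, 1.1182, -1.5878], 'force': [-0.2286, -0.6038, -0.0038], 'grip_width': 0.0855, 'grip_force': 0.0}
0.62 [597.2  11.7  -2.3] 0.022
shift [0.0439 0.0002 0.1099] rz -0.0 tilt [-0.003  0.    -1.   ]
top 0.87 (array([ 444. , -341.5,    8.8]), np.float64(0.074))
top 0.62 (array([611.8,  23.9,  94.9]), np.float64(2.821))
shift [ 0.1673 -0.3567  0.0131] rz -12.3 tilt [-0.002  0.    -1.   ]
```

Emit:
{"name": "apply_moves", "arguments": {"commands": [[1,0.016,-0.035,0,0,0,-2],[1,0.032,-0.07,0,0,0,-4],[1,0.048,-0.105,0,0,0,-7],[1,0.064,-0.14,0,0,0,-10],[1,0.08,-0.175,0.005,0,0,-12],[1,0.096,-0.21,0.01,0,0,-12.3],[1,0.112,-0.245,0.013,0,0,-12.3],[1,0.128,-0.28,0.013,0,0,-12.3]]}}

```text
time: 28.43
ee_pos: [0.5014, -0.2662, 0.3349]
tcp_rot: [-0.087, 0.996, 0.0, -0.001]
force: [0.1, -0.5, -0.8]
grip_width: 0.0852
grip_force: 0.0
```

Emit:
{"name": "apply_moves", "arguments": {"commands": [[1,0.008,-0.032,0,0,0,0],[1,0.016,-0.06,0,0,0,0],[1,0.021,-0.083,0,0,0,0],[1,0.021,-0.083,0,0,0,0],[1,0.021,-0.083,0,0,0,0],[1,0.021,-0.083,0,0,0,0]]}}

```text
time: 28.93
ee_pos: [0.4965, -0.3497, 0.3353]
tcp_rot: [-0.087, 0.996, 0.0, -0.0]
force: [0.6, 0.9, -0.8]
grip_width: 0.0854
grip_force: 0.0
```

Run:
```python
from look import *
st(); near(443,-342)
```

```text
{'time': 28.9333, 'ee_pos': [0.4965, -0.3497, 0.3353], 'tcp_rot': [-0.087, 0.9962, 0.0005, -0.0004], 'qpos': [-0.6902, 0.5286, 1.5616, 0.0002, 1.0525, -2.4353], 'force': [0.5743, 0.8745, -0.8278], 'grip_width': 0.0854, 'grip_force': 0.0}
0.68 [ 443.2 -339.8    9.3] 0.023
shift [0.0511 0.0186 0.1562] rz 0.7 tilt [-0.  0. -1.]
```

Emit:
{"name": "apply_moves", "arguments": {"commands": [[1,0.025,0.01,0.02,0,0,0.7],[1,0.045,0.0185,0.045,0,0,0.7],[1,0.051,0.0185,0.08,0,0,0.7],[1,0.051,0.0185,0.115,0,0,0.7],[1,0.051,0.0185,0.145,0,0,0.7],[1,0.051,0.0185,0.156,0,0,0.7],[1,0.051,0.0185,0.156,0,0,0.7],[0.6,0.051,0.0185,0.156,0,0,0.7]], "newtons": 60}}

```text
time: 29.7
ee_pos: [0.4437, -0.3408, 0.1806]
tcp_rot: [-0.081, 0.997, -0.0, 0.0]
force: [0.5, 0.8, 1.0]
grip_width: 0.0753
grip_force: 0.0
```

Emit:
{"name": "apply_moves", "arguments": {"commands": [[0.4,0,0,0,0,0,0],[0.4,0,0,0,0,0,0],[0.4,0,0,0,0,0,0],[0.4,0,0,0,0,0,0],[0.4,0,0,0,0,0,0]]}}

```text
time: 30.12
ee_pos: [0.4439, -0.3412, 0.1822]
tcp_rot: [-0.081, 0.997, -0.001, 0.001]
force: [-0.3, 2.8, 7.9]
grip_width: 0.0579
grip_force: 64.5
```

Emit:
{"name": "apply_moves", "arguments": {"commands": [[0.4,0,0,-0.025,0,0,0],[0.4,0,0,-0.06,0,0,0],[0.4,0,0,-0.095,0,0,0],[0.4,0,0.01,-0.125,0,0,0],[0.4,0,0.03,-0.14,0,0,2],[0.4,0,0.06,-0.14,0,0,5],[0.4,0,0.09,-0.14,0,0,9],[0.4,0,0.11,-0.14,0,0,12]]}}

```text
time: 30.78
ee_pos: [0.4247, -0.2303, 0.3214]
tcp_rot: [0.025, 1.0, -0.0, 0.001]
force: [0.4, -0.6, -1.7]
grip_width: 0.058
grip_force: 66.4
```

Run:
```python
from look import *
st(); go([.5973,.0102,.27],87.6)
```

```text
{'time': 30.7833, 'ee_pos': [0.4247, -0.2303, 0.3214], 'tcp_rot': [0.0254, 0.9997, -0.0004, 0.0009], 'qpos': [-0.5934, 0.3428, 1.901, 0.0003, 0.8959, -2.1136], 'force': [0.4109, -0.5683, -1.71], 'grip_width': 0.058, 'grip_force': 66.3868}
shift [-0.1601  0.249   0.0515] rz -0.5 tilt [ 0.002 -0.001 -1.   ]
```

Emit:
{"name": "apply_moves", "arguments": {"commands": [[0.4,-0.02,0.03,0,0,0,0],[0.4,-0.04,0.06,0,0,0,-0.5],[0.4,-0.06,0.09,0,0,0,-0.5],[0.4,-0.08,0.12,0,0,0,-0.5],[0.4,-0.1,0.15,0,0,0,-0.5],[0.4,-0.12,0.18,0,0,0,-0.5],[0.4,-0.14,0.21,0,0,0,-0.5],[0.4,-0.155,0.235,0,0,0,-0.5]]}}

```text
time: 31.45
ee_pos: [0.5925, -0.0028, 0.3215]
tcp_rot: [0.019, 1.0, -0.0, 0.001]
force: [-0.2, -0.2, -1.4]
grip_width: 0.0581
grip_force: 66.4
```

Emit:
{"name": "apply_moves", "arguments": {"commands": [[0.4,-0.005,0.014,0.01,0,0,0],[0.4,-0.005,0.014,0.02,0,0,0],[0.4,-0.005,0.014,0.03,0,0,0],[0.4,-0.005,0.014,0.04,0,0,0],[0.4,-0.005,0.014,0.045,0,0,0],[0.4,-0.005,0.014,0.045,0,0,0]]}}

```text
time: 31.95
ee_pos: [0.5963, 0.0077, 0.2734]
tcp_rot: [0.02, 1.0, -0.0, -0.001]
force: [-0.3, 0.6, -2.4]
grip_width: 0.058
grip_force: 66.4
```

Run:
```python
from look import *
st(); go([.5973,.0102,.2622],87.6)
```

```text
{'time': 31.95, 'ee_pos': [0.5963, 0.0077, 0.2734], 'tcp_rot': [0.02, 0.9998, -0.0, -0.0013], 'qpos': [-0.065, 0.5916, 1.6321, -0.0002, 0.9204, -1.5957], 'force': [-0.3072, 0.615, -2.4385], 'grip_width': 0.058, 'grip_force': 66.37}
shift [-0.0009  0.0025  0.0112] rz 0.1 tilt [-0.003  0.    -1.   ]
```

Emit:
{"name": "apply_moves", "arguments": {"commands": [[0.4,-0.001,0.0025,0.003,0,0,0.1],[0.4,-0.001,0.0025,0.006,0,0,0.1],[0.4,-0.001,0.0025,0.008,0,0,0.1],[0.4,-0.001,0.0025,0.0095,0,0,0.1],[0.4,-0.001,0.0025,0.0095,0,0,0.1]]}}

```text
time: 32.37
ee_pos: [0.598, 0.0112, 0.2651]
tcp_rot: [0.02, 1.0, -0.0, -0.0]
force: [0.5, 0.1, -1.8]
grip_width: 0.058
grip_force: 66.4
```

Run:
```python
from look import *
st(); go([.5973,.0102,.2622],87.6)
```

```text
{'time': 32.3667, 'ee_pos': [0.598, 0.0112, 0.2651], 'tcp_rot': [0.0203, 0.9998, -0.0, -0.0001], 'qpos': [-0.0592, 0.6057, 1.6317, -0.0, 0.9044, -1.5894], 'force': [0.4545, 0.1374, -1.7721], 'grip_width': 0.058, 'grip_force': 66.4291}
shift [ 0.0007 -0.001   0.0029] rz 0.1 tilt [-0.  0. -1.]
```

Emit:
{"name": "apply_moves", "arguments": {"commands": [[0.4,0.0005,-0.001,0,0,0,0.1],[0.4,0.0005,-0.001,0.001,0,0,0.1],[0.4,0.0005,-0.001,0.002,0,0,0.1],[0.4,0.0005,-0.001,0.003,0,0,0.1],[0.4,0.0005,-0.001,0.003,0,0,0.1]]}}

```text
time: 32.78
ee_pos: [0.5976, 0.0102, 0.2623]
tcp_rot: [0.021, 1.0, -0.0, 0.0]
force: [0.5, -0.4, -0.4]
grip_width: 0.0582
grip_force: 66.4
```

Emit:
{"name": "apply_moves", "arguments": {"commands": [[0.7,0,0,0,0,0,0],[1,0,0,0,0,0,0],[1,0,0,-0.002,0,0,0],[1,0,0,-0.03,0,0,0],[1,-0.01,0,-0.065,0,0,0],[1,-0.03,0,-0.1,0,0,0],[1,-0.045,0,-0.11,0,0,0],[1,-0.045,0,-0.11,0,0,0]]}}

```text
time: 33.45
ee_pos: [0.6445, 0.0082, 0.3763]
tcp_rot: [0.021, 1.0, -0.0, 0.004]
force: [0.9, 0.5, -0.5]
grip_width: 0.0854
grip_force: 0.0
```

Emit:
{"name": "apply_moves", "arguments": {"commands": [[1,0,0,0,0,0,0],[1,0,0,0,0,0,0]]}}

```text
time: 33.62
ee_pos: [0.6417, 0.0084, 0.3708]
tcp_rot: [0.021, 1.0, 0.0, -0.001]
force: [-0.6, -0.2, -0.8]
grip_width: 0.0853
grip_force: 0.0
```

Run:
```python
from look import *
o=st(); near(598,11,.080); save('w8.png',camera('wrist')); cases()
go([.418,.236,.40],76.2)
```

```text
{'time': 33.6167, 'ee_pos': [0.6417, 0.0084, 0.3708], 'tcp_rot': [0.0211, 0.9998, 0.0, -0.0013], 'qpos': [-0.0595, 0.5506, 1.4298, -0.0, 1.1639, -1.588], 'force': [-0.5739, -0.2085, -0.7675], 'grip_width': 0.0853, 'grip_force': 0.0}
0.64 [596.6  10.5  -2.5] 0.023
shift [0.0449 0.0002 0.1115] rz 0.1 tilt [-0.003  0.    -1.   ]
shift [ 0.2336  0.218  -0.0281] rz 11.4 tilt [-0.001  0.    -1.   ]
```

View pics/w8.png

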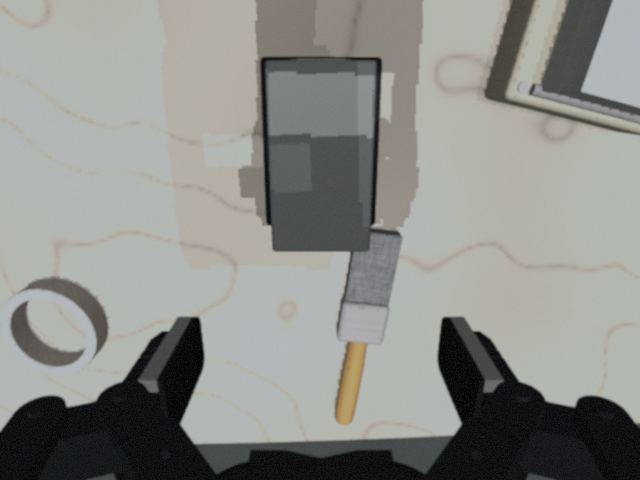

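The wrist picture shows the pile square on the pad at (320,150), with brush and tape untouched. Now back to the guard.

Emit:
{"name": "apply_moves", "arguments": {"commands": [[1,0.025,0.025,-0.01,0,0,2],[1,0.053,0.05,-0.02,0,0,4],[1,0.08,0.077,-0.028,0,0,7],[1,0.107,0.102,-0.028,0,0,10],[1,0.135,0.128,-0.028,0,0,11.4],[1,0.163,0.153,-0.028,0,0,11.4],[1,0.19,0.178,-0.028,0,0,11.4],[1,0.217,0.203,-0.028,0,0,11.4]]}}

```text
time: 34.53
ee_pos: [0.4326, 0.2211, 0.4002]
tcp_rot: [0.12, 0.993, -0.0, -0.0]
force: [1.3, 0.2, 0.0]
grip_width: 0.0856
grip_force: 0.0
```

Emit:
{"name": "apply_moves", "arguments": {"commands": [[1,0.013,0.018,0.01,0,0,0],[1,0.013,0.018,0.03,0,0,0],[1,0.013,0.018,0.06,0,0,0],[1,0.013,0.018,0.06,0,0,0],[1,0.013,0.018,0.06,0,0,0]]}}

```text
time: 34.95
ee_pos: [0.4257, 0.2408, 0.3398]
tcp_rot: [0.12, 0.993, -0.001, -0.001]
force: [0.1, -0.2, 1.0]
grip_width: 0.0855
grip_force: 0.0
```

Run:
```python
from look import *
o=st(); camera('wrist')
for s in spot_point('guard_tab','wrist')[:1]: print(s['score'],s['xy'],onz('wrist',[s['xy']],.079,o))
go([.4186,.236,.236],76.2)
```

```text
{'time': 34.95, 'ee_pos': [0.4257, 0.2408, 0.3398], 'tcp_rot': [0.1203, 0.9927, -0.0007, -0.0012], 'qpos': [0.4195, 0.3256, 1.87, -0.0, 0.9489, -0.9101], 'force': [0.1336, -0.1637, 1.0176], 'grip_width': 0.0855, 'grip_force': 0.0}
0.73 [313.6, 227.3] [[0.41644917 0.23903077 0.079     ]]
shift [ 0.0065 -0.0066  0.1055] rz -0.0 tilt [ 0.001  0.001 -1.   ]
```

Emit:
{"name": "apply_moves", "arguments": {"commands": [[1,0.006,-0.006,0.03,0,0,0],[1,0.0065,-0.006,0.06,0,0,0],[1,0.0065,-0.006,0.085,0,0,0],[0.7,0.0065,-0.006,0.103,0,0,0],[0.4,0.0065,-0.006,0.103,0,0,0],[0,0.0065,-0.006,0.103,0,0,0],[0,0.0065,-0.006,0.103,0,0,0],[0,0.0065,-0.006,0.103,0,0,0]], "newtons": 25}}

```text
time: 35.72
ee_pos: [0.4188, 0.2368, 0.239]
tcp_rot: [0.12, 0.993, 0.001, 0.001]
force: [0.2, -0.1, 0.5]
grip_width: 0.0257
grip_force: 0.0
```

Emit:
{"name": "apply_moves", "arguments": {"commands": [[0,0,0,0,0,0,0],[0,0,0,0,0,0,0],[0,0,0,0,0,0,0],[0,0,0,0,0,0,0],[0,0,0,0,0,0,0]]}}

```text
time: 36.13
ee_pos: [0.4185, 0.2366, 0.2381]
tcp_rot: [0.12, 0.993, 0.0, 0.001]
force: [-1.8, -2.5, 7.6]
grip_width: 0.0095
grip_force: 29.6
```

Emit:
{"name": "apply_moves", "arguments": {"commands": [[0,-0.0045,0,-0.016,0,0,0],[0,-0.0105,0,-0.031,0,0,0],[0,-0.0175,0,-0.0455,0,0,0],[0,-0.0265,0,-0.0595,0,0,0],[0,-0.037,0,-0.0725,0,0,0],[0,-0.048,0,-0.084,0,0,0],[0,-0.0605,0,-0.0945,0,0,0],[0,-0.074,0,-0.104,0,0,0]]}}

```text
time: 36.8
ee_pos: [0.4901, 0.2186, 0.3415]
tcp_rot: [0.12, 0.993, -0.0, -0.001]
force: [2.4, -1.3, -9.1]
grip_width: 0.0096
grip_force: 27.2
```

Emit:
{"name": "apply_moves", "arguments": {"commands": [[0,-0.015,0,-0.008,0,0,0],[0,-0.0305,0,-0.0145,0,0,0],[0,-0.047,0,-0.0195,0,0,0],[0,-0.064,0,-0.023,0,0,0],[0,-0.081,0,-0.024,0,0,0],[0,-0.098,0,-0.024,0,0,0],[0,-0.115,0,-0.0215,0,0,0],[0,-0.132,0,-0.0175,0,0,0]]}}

```text
time: 37.47
ee_pos: [0.6185, 0.1864, 0.3585]
tcp_rot: [0.12, 0.993, -0.001, -0.001]
force: [-5.0, -6.9, -1.6]
grip_width: 0.0096
grip_force: 29.1
```

Emit:
{"name": "apply_moves", "arguments": {"commands": [[0,-0.002,0,0,0,0,0],[0,-0.002,0,0,0,0,0],[0,-0.002,0,0,0,0,0]]}}

```text
time: 37.72
ee_pos: [0.6202, 0.1859, 0.358]
tcp_rot: [0.121, 0.993, -0.001, -0.001]
force: [-1.3, -7.5, -2.9]
grip_width: 0.0097
grip_force: 28.9
```

Run:
```python
from h import *
o=st(); 
h=np.array([.574,.2013]);u=np.array([.971,-.2387])
p=np.array(o['ee_pos'])-[0,0,.155]; d=(p[:2]-h)@u; print('rel hinge',d,p[2]-.047,np.hypot(d,p[2]-.047),'guard',np.arctan2(p[2]-.047,-d)-.21)
go([.5063,.213,.43])
```

```text
{'time': 37.7167, 'ee_pos': [0.6202, 0.1859, 0.358], 'tcp_rot': [0.1207, 0.9927, -0.0012, -0.001], 'qpos': [0.2195, 0.5738, 1.4244, -0.0017, 1.1462, -1.1086], 'force': [-1.2683, -7.5285, -2.8992], 'grip_width': 0.0097, 'grip_force': 28.9478}
rel hinge 0.04856979792811095 0.15596227312908767 0.16335010226617452 guard 1.662697135097852
shift [ 0.1172 -0.0012 -0.0718] rz None tilt [-0.002 -0.002 -1.   ]
```

Emit:
{"name": "apply_moves", "arguments": {"commands": [[0.3,0.004,0,0,0,0,0],[0.6,0.004,0,0,0,0,0],[0.6,0.004,0,0,0,0,0],[0.6,0.004,0,-0.03,0,0,0],[0.6,0.004,0,-0.065,0,0,0],[0.6,0.03,0,-0.075,0,0,0],[0.6,0.065,0,-0.075,0,0,0],[0.6,0.1,0,-0.075,0,0,0]]}}

```text
time: 38.38
ee_pos: [0.522, 0.2109, 0.4346]
tcp_rot: [0.121, 0.993, 0.001, 0.001]
force: [0.2, 0.8, -1.0]
grip_width: 0.0513
grip_force: 0.0
```

Emit:
{"name": "apply_moves", "arguments": {"commands": [[0.6,0.03,0,0,0,0,0],[0.6,0.052,0,0.03,0,0,0],[0.6,0.052,0,0.065,0,0,0],[0.6,0.052,0,0.1,0,0,0],[0.6,0.052,0,0.12,0,0,0],[0.6,0.052,0,0.12,0,0,0]]}}

```text
time: 38.88
ee_pos: [0.4715, 0.2231, 0.3104]
tcp_rot: [0.12, 0.993, -0.001, -0.003]
force: [-0.1, -0.2, 0.3]
grip_width: 0.0514
grip_force: 0.0
```

Run:
```python
from h import *
o=st(); camera('wrist')
for t in('toggle_tip','toggle_pivot'):
    for s in spot_point(t,'wrist')[:1]: print(t,round(s['score'],2),np.round(s['xy'],1),onz('wrist',[s['xy']],.083 if 'tip' in t else .047,o))
go([.473,.2225,.24])
```

```text
{'time': 38.8833, 'ee_pos': [0.4715, 0.2231, 0.3104], 'tcp_rot': [0.1201, 0.9928, -0.0013, -0.0027], 'qpos': [0.3527, 0.4226, 1.8104, 0.0002, 0.9147, -0.9775], 'force': [-0.1265, -0.1934, 0.2721], 'grip_width': 0.0514, 'grip_force': 0.0}
toggle_tip 0.78 [320.8 266.8] [[0.47261503 0.22273289 0.083     ]]
toggle_pivot 0.58 [323.2 271.2] [[0.49071152 0.21973582 0.047     ]]
shift [-0.     -0.0011  0.0752] rz None tilt [ 0.002  0.001 -1.   ]
```

Tip confirmed at (0.4726, 0.2227), which is off. I'll pinch it and throw it to on.

Emit:
{"name": "apply_moves", "arguments": {"commands": [[0.6,-0.001,-0.0005,0.03,0,0,0],[0.6,-0.001,-0.0005,0.055,0,0,0],[0.4,-0.001,-0.0005,0.071,0,0,0],[0.2,-0.001,-0.0005,0.071,0,0,0],[0,-0.001,-0.0005,0.071,0,0,0],[0,-0.001,-0.0005,0.071,0,0,0],[0,-0.001,-0.0005,0.071,0,0,0],[0,-0.001,-0.0005,0.071,0,0,0]], "newtons": 20}}

```text
time: 39.7
ee_pos: [0.4739, 0.2226, 0.2442]
tcp_rot: [0.12, 0.993, 0.0, 0.001]
force: [-0.4, -2.8, 3.7]
grip_width: 0.0119
grip_force: 19.9
```

Emit:
{"name": "apply_moves", "arguments": {"commands": [[0,0,0,0,0,0,0],[0,0,0,0,0,0,0],[0,-0.006,0,-0.002,0,0,0],[0,-0.012,0,-0.003,0,0,0],[0,-0.018,0,-0.003,0,0,0],[0,-0.024,0,-0.003,0,0,0],[0,-0.03,0,-0.002,0,0,0],[0,-0.034,0,0,0,0,0]]}}

```text
time: 40.37
ee_pos: [0.5074, 0.2142, 0.2433]
tcp_rot: [0.12, 0.993, 0.0, 0.001]
force: [-1.3, -3.3, 8.0]
grip_width: 0.0118
grip_force: 20.5
```

Emit:
{"name": "apply_moves", "arguments": {"commands": [[0,-0.002,0,0,0,0,0],[0,-0.004,0,0,0,0,0],[0,-0.006,0,0,0,0,0],[0,-0.006,0,0,0,0,0]]}}

```text
time: 40.7
ee_pos: [0.512, 0.213, 0.2419]
tcp_rot: [0.12, 0.993, -0.0, -0.001]
force: [-3.7, 2.2, -6.7]
grip_width: 0.0116
grip_force: 19.5
```

Emit:
{"name": "apply_moves", "arguments": {"commands": [[0.3,0,0,0,0,0,0],[0.6,0,0,0,0,0,0],[0.6,0,0,0,0,0,0],[0.6,0,0,-0.03,0,0,0],[0.6,0.0,0,-0.065,0,0,0],[0.6,0.025,0,-0.09,0,0,0],[0.6,0.025,0,-0.09,0,0,0],[0.6,0.025,0,-0.09,0,0,0]]}}

```text
time: 41.37
ee_pos: [0.4878, 0.2192, 0.3345]
tcp_rot: [0.12, 0.993, 0.001, 0.002]
force: [1.1, 0.6, -1.0]
grip_width: 0.0513
grip_force: 0.0
```

Run:
```python
from h import *
o=st(); im=camera('wrist'); save('w9.png',im[60:460,120:520].copy())
for t in('toggle_tip','toggle_pivot'):
    for s in spot_point(t,'wrist')[:1]: print(t,round(s['score'],2),np.round(s['xy'],1),onz('wrist',[s['xy']],.083 if 'tip' in t else .047,o))
go([.6187,.1862,.36])
```

```text
{'time': 41.3667, 'ee_pos': [0.4878, 0.2192, 0.3345], 'tcp_rot': [0.1199, 0.9928, 0.0007, 0.0017], 'qpos': [0.3353, 0.4081, 1.7604, -0.0002, 0.9694, -0.995], 'force': [1.0864, 0.6113, -0.9831], 'grip_width': 0.0513, 'grip_force': 0.0}
toggle_tip 0.89 [320.9 269.6] [[0.50296929 0.21672162 0.083     ]]
toggle_pivot 0.87 [320.3 226.3] [[0.48889357 0.21990825 0.047     ]]
shift [-0.1345 -0.0004 -0.0281] rz None tilt [-0.001 -0.    -1.   ]
```

View pics/w9.png

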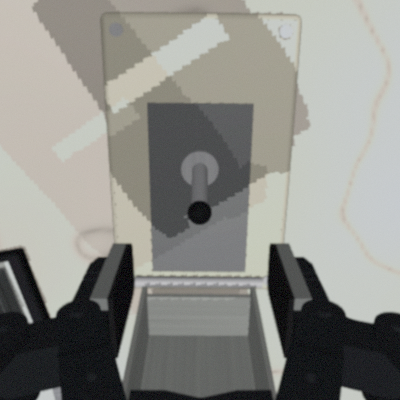

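The crop shows the ball at (200,212), fully towards the hinge, with the same tip position as at the start. Now I close the guard.

Emit:
{"name": "apply_moves", "arguments": {"commands": [[0.6,0,0,-0.04,0,0,0],[0.6,0,0,-0.08,0,0,0],[0.6,-0.03,0,-0.1,0,0,0],[0.6,-0.065,0,-0.1,0,0,0],[0.6,-0.1,0,-0.1,0,0,0],[0.6,-0.13,0,-0.1,0,0,0],[0.6,-0.134,0,-0.09,0,0,0],[0.6,-0.134,0,-0.06,0,0,0]]}}

```text
time: 42.18
ee_pos: [0.6205, 0.186, 0.394]
tcp_rot: [0.121, 0.993, 0.001, 0.002]
force: [1.0, 0.9, -0.6]
grip_width: 0.0514
grip_force: 0.0
```

Emit:
{"name": "apply_moves", "arguments": {"commands": [[0.6,0,0,0.02,0,0,0],[0.3,0,0,0.031,0,0,0],[0,0,0,0.031,0,0,0],[0,0,0,0.031,0,0,0],[0,0,0,0.031,0,0,0],[0,0,0,0.031,0,0,0],[0,0,0,0.031,0,0,0],[0,0,0,0.031,0,0,0]], "newtons": 25}}

```text
time: 42.85
ee_pos: [0.618, 0.1863, 0.3623]
tcp_rot: [0.121, 0.993, -0.001, -0.0]
force: [-2.4, -4.8, -5.5]
grip_width: 0.0098
grip_force: 29.1
```

Emit:
{"name": "apply_moves", "arguments": {"commands": [[0,0.016,0,-0.0035,0,0,0],[0,0.0325,0,-0.0055,0,0,0],[0,0.049,0,-0.006,0,0,0],[0,0.0655,0,-0.005,0,0,0],[0,0.0815,0,-0.002,0,0,0],[0,0.0975,0,0.0025,0,0,0],[0,0.113,0,0.0085,0,0,0],[0,0.1275,0,0.016,0,0,0]]}}

```text
time: 43.52
ee_pos: [0.4941, 0.2173, 0.3485]
tcp_rot: [0.12, 0.993, 0.0, 0.002]
force: [-1.6, -3.9, 6.7]
grip_width: 0.0098
grip_force: 31.5
```

Emit:
{"name": "apply_moves", "arguments": {"commands": [[0,0.014,0,0.009,0,0,0],[0,0.027,0,0.0195,0,0,0],[0,0.039,0,0.031,0,0,0],[0,0.0495,0,0.0435,0,0,0],[0,0.0585,0,0.057,0,0,0],[0,0.0665,0,0.0715,0,0,0],[0,0.0725,0,0.087,0,0,0],[0,0.0765,0,0.099,0,0,0]]}}

```text
time: 44.18
ee_pos: [0.4195, 0.2362, 0.2475]
tcp_rot: [0.12, 0.993, 0.001, 0.0]
force: [-4.1, 1.2, 4.3]
grip_width: 0.0098
grip_force: 32.8
```

Emit:
{"name": "apply_moves", "arguments": {"commands": [[0,0.0015,0,0.006,0,0,0],[0,0.0025,0,0.01,0,0,0],[0,0.0025,0,0.0125,0,0,0],[0,0.0025,0,0.0125,0,0,0]]}}

```text
time: 44.52
ee_pos: [0.4177, 0.2368, 0.2372]
tcp_rot: [0.121, 0.993, 0.001, 0.0]
force: [-15.6, -1.4, 33.2]
grip_width: 0.0094
grip_force: 37.7
```

Emit:
{"name": "apply_moves", "arguments": {"commands": [[0,0,0,-0.001,0,0,0],[0.3,0,0,-0.001,0,0,0],[0.6,0,0,-0.001,0,0,0],[1,0,0,-0.001,0,0,0],[1,0.0,0,-0.03,0,0,0],[1,0.0,0,-0.07,0,0,0],[1,0,0,-0.11,0,0,0],[1,0.02,0.02,-0.12,0,0,0]]}}

```text
time: 45.18
ee_pos: [0.4052, 0.2593, 0.36]
tcp_rot: [0.122, 0.993, 0.002, 0.004]
force: [0.6, 0.1, 1.7]
grip_width: 0.0853
grip_force: 0.0
```

Emit:
{"name": "apply_moves", "arguments": {"commands": [[1,0.03,0,0,0,0,0],[1,0.06,0,0,0,0,0],[1,0.06,0,0,0,0,0],[1,0.06,0,0,0,0,0]]}}

```text
time: 45.52
ee_pos: [0.3441, 0.2751, 0.3548]
tcp_rot: [0.119, 0.993, 0.0, 0.0]
force: [1.3, -0.2, 0.5]
grip_width: 0.0852
grip_force: 0.0
```

Run:
```python
from h import *
o=st(); w=camera('wrist'); a=camera('scene'); b=camera('top')
for s in spot_point('guard_tab','scene')[:1]: print(s['score'],s['xy'],proj('scene',[[.4173,.2345,.079]]))
for t in('loupe','brush','tape'):
    for s in silhouettes(t,'top')[:1]: print(t,s['xy'])
A=cv2.resize(a[110:390,180:460],(500,500)); B=b[200:400,120:400]
save('fin.png',np.hstack([A,np.vstack([cv2.resize(B,(300,214)),cv2.resize(w,(300,286))])]))
```

```text
{'time': 45.5167, 'ee_pos': [0.3441, 0.2751, 0.3548], 'tcp_rot': [0.1194, 0.9928, 0.0003, 0.0004], 'qpos': [0.5688, 0.2189, 1.9736, -0.0001, 0.948, -0.7625], 'force': [1.2865, -0.183, 0.5467], 'grip_width': 0.0852, 'grip_force': 0.0}
0.93 [365.0, 141.1] [[365.92705933 143.46656034]]
loupe [141.6, 333.6]
brush [326.7, 176.5]
```

View pics/fin.png

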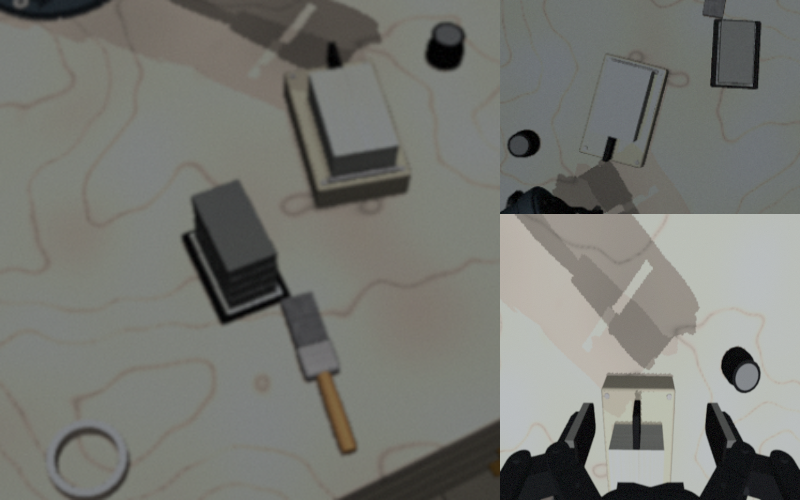

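The composite shows the pile square and the guard down. The tab reading is 2–3 px off the earlier closed one, so I'll check the guard is fully shut.

Run:
```python
from h import *
for k in range(4):
    a=camera('scene'); print([ (round(s['score'],2),s['xy']) for s in spot_point('guard_tab','scene')[:1]])
s0=cv2.imread('pics/scene0.png')[:,:,::-1]
g0=cv2.cvtColor(s0[120:200,340:410].copy(),cv2.COLOR_RGB2GRAY).astype(float);g1=cv2.cvtColor(a[120:200,340:410].copy(),cv2.COLOR_RGB2GRAY).astype(float)
for im in(s0,a):
    g=cv2.cvtColor(im.copy(),cv2.COLOR_RGB2GRAY)[128:150,358:376]; print(np.array([np.where(c<60)[0][[0,-1]]+128 if (c<60).any() else [0,0] for c in g.T]).tolist())
c=np.hstack([cv2.resize(x[125:215,330:415].copy(),(390,420),interpolation=cv2.INTER_CUBIC) for x in(s0,a)]); save('cmp.png',c)
```

```text
[(0.94, [365.6, 141.6])]
[(0.89, [364.2, 141.4])]
[(0.65, [366.3, 143.2])]
[(0.95, [364.3, 144.1])]
[[0, 0], [0, 0], [0, 0], [0, 0], [0, 0], [142, 142], [134, 146], [133, 147], [133, 147], [134, 147], [136, 147], [139, 146], [142, 146], [145, 146], [0, 0], [0, 0], [0, 0], [0, 0]]
[[0, 0], [0, 0], [0, 0], [0, 0], [135, 145], [133, 147], [133, 147], [133, 147], [133, 147], [133, 147], [135, 147], [137, 147], [139, 146], [142, 146], [0, 0], [0, 0], [0, 0], [0, 0]]
```

View pics/cmp.png

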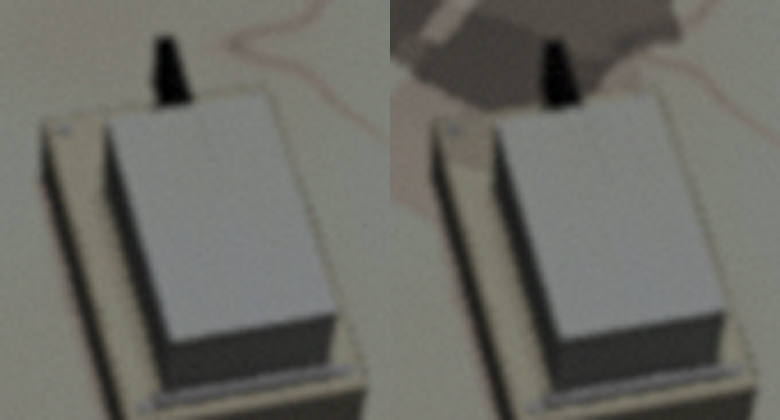

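The two views are nearly the same, so I'll press lightly on the guard roof near the front with shut fingers to be certain.

Run:
```python
from h import *
st();go([.467,.2275,.295],76.2)
```

```text
{'time': 46.2667, 'ee_pos': [0.3447, 0.2748, 0.3543], 'tcp_rot': [0.1203, 0.9927, 0.0, 0.0], 'qpos': [0.5673, 0.2203, 1.9732, 0.0, 0.948, -0.7623], 'force': [-0.0791, 1.1804, 0.0883], 'grip_width': 0.0851, 'grip_force': 0.0}
shift [-0.13   -0.0167  0.0593] rz -0.0 tilt [ 0.  0. -1.]
```

Emit:
{"name": "apply_moves", "arguments": {"commands": [[0.3,-0.03,-0.004,0,0,0,0],[0,-0.065,-0.009,0,0,0,0],[0,-0.1,-0.014,0,0,0,0],[0,-0.13,-0.0165,0.01,0,0,0],[0,-0.13,-0.0165,0.03,0,0,0],[0,-0.13,-0.0165,0.05,0,0,0],[0,-0.13,-0.0165,0.059,0,0,0],[0,-0.13,-0.0165,0.059,0,0,0]]}}

```text
time: 46.93
ee_pos: [0.4665, 0.2275, 0.2935]
tcp_rot: [0.12, 0.993, -0.001, -0.002]
force: [-0.1, 0.1, 0.5]
grip_width: -0.0
grip_force: 0.0
```

Emit:
{"name": "apply_moves", "arguments": {"commands": [[0,0,0,0.004,0,0,0],[0,0,0,0.008,0,0,0],[0,0,0,0.012,0,0,0],[0,0,0,0.015,0,0,0]]}}

```text
time: 47.27
ee_pos: [0.467, 0.2279, 0.2805]
tcp_rot: [0.12, 0.993, 0.0, 0.0]
force: [-0.2, -0.4, 0.3]
grip_width: -0.0001
grip_force: 0.0
```

Emit:
{"name": "apply_moves", "arguments": {"commands": [[0,0,0,0.002,0,0,0],[0,0,0,0.004,0,0,0],[0,0,0,0.004,0,0,0]]}}

```text
time: 47.52
ee_pos: [0.4669, 0.2277, 0.2761]
tcp_rot: [0.12, 0.993, -0.0, -0.0]
force: [-0.2, -1.2, -0.5]
grip_width: 0.0
grip_force: 0.0
```

Emit:
{"name": "apply_moves", "arguments": {"commands": [[0,0,0,0.001,0,0,0],[0,0,0,0.002,0,0,0],[0,0,0,0.003,0,0,0],[0,0,0,0.003,0,0,0]]}}

```text
time: 47.85
ee_pos: [0.467, 0.2277, 0.2732]
tcp_rot: [0.12, 0.993, -0.0, -0.0]
force: [0.3, -0.7, -1.2]
grip_width: 0.0003
grip_force: 0.0
```

Emit:
{"name": "apply_moves", "arguments": {"commands": [[0,0,0,0.001,0,0,0],[0,0,0,0.002,0,0,0],[0,0,0,0.002,0,0,0]]}}

```text
time: 48.1
ee_pos: [0.467, 0.2277, 0.2711]
tcp_rot: [0.12, 0.993, -0.0, -0.0]
force: [0.1, -0.6, -0.2]
grip_width: -0.0001
grip_force: 0.0
```

Emit:
{"name": "apply_moves", "arguments": {"commands": [[0,0,0,0.001,0,0,0],[0,0,0,0.002,0,0,0],[0,0,0,0.002,0,0,0]]}}

```text
time: 48.35
ee_pos: [0.467, 0.2278, 0.2703]
tcp_rot: [0.12, 0.993, 0.0, 0.0]
force: [-3.9, -1.7, 14.3]
grip_width: -0.0004
grip_force: 6.6
```

Emit:
{"name": "apply_moves", "arguments": {"commands": [[0,0,0,0.001,0,0,0],[0,0,0,0.001,0,0,0],[0,0,0,0.001,0,0,0]]}}

```text
time: 48.6
ee_pos: [0.467, 0.2278, 0.2701]
tcp_rot: [0.12, 0.993, 0.0, 0.0]
force: [-8.8, -3.3, 25.2]
grip_width: -0.0
grip_force: 12.6
```

The contact is stiff at z = 0.097, which is the closed roof height, so the guard is fully shut. I'll retreat, check the pile once more and hand in.

Emit:
{"name": "apply_moves", "arguments": {"commands": [[0,0,0,-0.02,0,0,0],[0,0,0,-0.06,0,0,0],[0,0,0,-0.1,0,0,0],[0,0.04,0,-0.12,0,0,0],[0,0.08,0,-0.12,0,0,0],[0,0.1,0,-0.12,0,0,0],[0,0.1,0,-0.12,0,0,0],[0,0.1,0,-0.12,0,0,0]]}}

```text
time: 49.27
ee_pos: [0.3693, 0.2518, 0.3887]
tcp_rot: [0.12, 0.993, 0.0, 0.0]
force: [1.4, -0.1, 0.9]
grip_width: 0.0001
grip_force: 0.0
```

Run:
```python
from h import *
st(); camera('scene')
for s in silhouettes('case1','scene'):
    if s['score']>.4: print(s['score'],s['xy'],s['pixels'].sum(),fit('scene',s['pixels'],(.11,.06,.088),(598,11,-2.4),z0=.014))
for s in silhouettes('pad','scene')[:1]: print(s['xy'])
print(env.hand_in())
```

```text
{'time': 49.2667, 'ee_pos': [0.3693, 0.2518, 0.3887], 'tcp_rot': [0.1196, 0.9928, 0.0002, 0.0004], 'qpos': [0.4943, 0.1822, 1.9223, -0.0001, 1.0362, -0.8367], 'force': [1.4266, -0.1035, 0.9007], 'grip_width': 0.0001, 'grip_force': 0.0}
0.69 [316.5, 269.5] 155 (array([594.4,  26.1, -23. ]), np.float64(12.199))
0.67 [321.9, 272.7] 147 (array([606.1,  23. , -22.9]), np.float64(12.849))
0.66 [313.8, 240.2] 1609 (array([573.1,  18.2,  -7.3]), np.float64(0.427))
0.64 [321.3, 264.3] 154 (array([605. ,  31.4, -26.2]), np.float64(12.078))
[300.9, 274.0]
the job is handed in; nothing more can be done
None
```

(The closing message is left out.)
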